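# Close the two canisters with the stoppers from behind the pepper mill

## Robot

A 6-joint arm with a two-finger parallel gripper is mounted at the origin on a cart in front of the work surface, level with it; the furniture and walls round the work are solid. World frame = base frame: x ahead of the robot, y to its left, z up, the work surface at z = 0. Lengths are in m, angles in rad, forces in N, time in s.
With the tool pointing down it reaches from about 0.35 to 0.775 m from the base axis. Payload 5.5 kg.
Tool frame: the origin (TCP) lies midway between the tips of the shut fingers; the grasp point (between the pads) lies 19 mm behind it (env.hold_point_z is the distance from the TCP to the grasp point, in m); z points along the fingers, y is the line along which they close (so a half turn about z gives the same grasp; the last joint's range is limited). The gripper opens to 85 mm and grips with 20 to 120 N. Pads are 22 mm wide; open, the fingers measure 114 mm over their backs; the gripper's body (76 mm by 85 mm) begins 54 mm behind the grasp point. The pads swing forward as they close: fully open they stand 13 mm farther back than shut.
Start: joints at [1.075, 0.313, 0.046, 1.304, 0, 1.431], TCP at [0.2, 0.539, 0.211] pointing down, gripper open.
Joint ranges: [-2.76, 2.76], [-0.86, 1.69], [-1.03, 1.26], [-2.2, 2.34], [-1.47, 1.5], [-3.14, 3.14]. Speed limits (rad/s): [2.57, 2.57, 3.14, 3.14, 3.14, 3.14].

## Interface

Orientations are given as a unit quaternion [w, x, y, z].
In Python, from workcell import env, read_camera gives the robot as it stands. The module is installed in compiled form; this text tells all that it offers.
- The arm moves only by the tool carry_out, never from a script. Its argument "moves" is a list of rows, each an object of numbers: "tx", "ty", "tz": the shift along the world's x, y, z in cm; "wx", "wy", "wz": the turn, a rotation vector about the world's x, y, z in rad; "claw": the closure, from -1 (fully open) to 1 (shut). A call has 1 to 8 rows; each row shifts and turns the commanded pose from where the row before left it; what a row does not reach is not made up. A row lasts 1/8 s, in which the tool goes at most 62.5 mm and 10.7 degrees, less where a joint would pass 70% of its speed; a pose out of reach is approached as far as the arm can. A call is refused whole if a number of a shift passes 6.25 or a number of a turn 0.188, either way. A call with a gripper value outside its range is refused whole. The fingers move at their own pace and stop on an object; "newtons" is the grip in N (left out, the last holds). Time passes only in rows, so rows that do not move let the fingers close. It gives the time, the measured TCP pose, the force, the opening and the grip force at its end, in the units of the state.
- env.get_state(): the state, without advancing time (a new reading comes with each control period).
- read_camera(name): name is "scene" or "top" or "wrist"; returns a dict with "image" (400x640x3 uint8, blue, green, red), "z_map" (400x640 float32, m along the optical axis (not along the pixel's ray), 0 where there is no reading), "fx", "fy", "cx", "cy" (pixels), "camera_from_world" (4x4, takes a point from world to camera coordinates); the wrist camera has in their place "hand_eye" (4x4, takes a point from camera to tool coordinates, whose origin is the TCP and whose axes are the flange's). Camera axes: x right, y down, z forward; pixel columns grow to the right and rows downward; lengths in m; the calibration is good to about 2 mm. A picture is of the moment at which its call begins: read the wrist's pose just before it.
- env.hand_in(): hands the job in; it is judged then, once.
The state is a dict: "clock": time; "joint_pos": joint angles; "qvel": joint speeds; "tau": joint torques, N m; "tcp_pos": TCP position; "orientation": TCP orientation; "wrist_force": force on the tool from outside, world axes, zero at the start; "ft_torque": the same for the moment, N m; "finger_gap": finger opening in m; "grip_force": force on a finger pad.
Only numpy, scipy, OpenCV 4.12 (cv2) and the standard library are available. Lean on these libraries where they do the work, as an engineer would, in place of code of your own. Each camera call takes 0.05 s, during which the arm holds its last target. There are 200 camera calls.

## Task

The two white canisters stand open; their wooden stoppers are at the back of the wooden condiment caddy, behind the pepper mill and the red-capped spice jar. First stand the mill and the jar upright on the chopping board, then close each canister with the stopper that fits it, pushed fully home, and only after that put the mill and the jar back in the caddy, each upright where it stood before. Tip neither of them over on the way.

Things in the scene. Friction and masses are not known exactly. Their poses are not given: they have to be found in the camera images.
- pepper_mill: Dark brown turned wooden pepper mill, loose, 58 mm across and 150 mm high, 0.14 to 0.25 kg; origin at the centre of its underside, z up. Round head about 50 mm across from 109 to 139 mm above its underside (good to grip), a small metal knob on top of that. Starts in the front row of the caddy, left or right.
- spice_jar: Round spice jar with a red cap, loose, 45 mm across and 106 mm high, 0.09 to 0.15 kg (body 42 mm across up to 85 mm, cap 45 mm across above); origin at the centre of its underside, z up. Starts in the front row of the caddy beside the mill.
- stopper_wide: The larger stopper, loose, 0.06 kg: cork plug 56 mm across, 20 mm long, foot chamfered 3 mm; pale wooden flange 70 mm across, 8 mm thick; straight round knob 30 mm across, 27 mm high. Origin at the centre of the plug's underside, z up to the knob. Stands plug down in the caddy's back row, left or right. Fits canister_wide only.
- stopper_narrow: The smaller stopper, loose, 0.06 kg, built like the other with the same heights: plug 42 mm, flange 58 mm, knob 24 mm across. Origin at the centre of the plug's underside, z up. Stands in the back row beside the other stopper. Fits canister_narrow only.
- canister_wide: The wider white ceramic canister, fixed, 100 mm high, 71 mm across, 78 mm at the flared lip; round bore 58.5 mm that widens over the top 6 mm. Origin at the centre of its underside, z up; rim at z = 0.100. Closed: the stopper's flange rests on the rim, the plug's underside 20 mm below it.
- canister_narrow: The narrower white ceramic canister, fixed, open at the top, 85 mm high, 57 mm across at the body and 64 mm at the flared lip; round bore 44.5 mm, widening in the same way. Origin at the centre of its underside, z up; the rim is at z = 0.085.
- board: Small pale wooden chopping board, fixed, 130 mm (its x) by 210 mm (its y), 14 mm thick; origin at the centre of its underside. The side area for the mill and the jar: both fit side by side along its y.
- caddy: Fixed wooden caddy, 180 mm deep (its x, back at +x), 212 mm wide (its y); origin under its centre. Floor 12 mm thick; side panels 150 mm high, 188 mm apart; back rail 35 mm and front lip 19 mm high. Front row about 46 mm before the centre, back row 36 mm behind it, one thing 42 mm left and one right of the middle in each. Between the high sides the gripper should close along the caddy's x.
Things that resemble listed ones, but are neither listed nor needed, are in the scene too. What is shaped like the stopper_narrow but green or orange is not meant. What is shaped like the stopper_wide but orange is not meant.

How it is judged:
By the outcome, as a careful person would: the job done as asked, in the order asked, and still so for the second after the job is handed in, with the robot touching nothing.
It also fails if it takes over 144 s, if anything falls off the work surface, if the arm or the gripper's body presses on something with over 40 N, if the wrist force passes 120 N, or if a joint passes its speed limit or range.

## Working session

There is one attempt and no reset: what is moved stays moved. The work goes in short steps, Python scripts to look and compute and a tool call to move; the robot and the scene stay as the last step left them, time stands still between calls to the robot, and variables do not carry over. Pictures are saved under pics/ and viewed, at most 14 in all, crops included, and the job is handed in when it is done.

Besides the shell and the picture viewer there is one more tool, called as name(argument=value, ...) on one line, values as JSON. carry_out: Moves the arm, as the interface text tells. Its arguments: {"type":"object","properties":{"moves":{"type":"array","items":{"type":"object","properties":{"tx":{"type":"number"},"ty":{"type":"number"},"tz":{"type":"number"},"wx":{"type":"number"},"wy":{"type":"number"},"wz":{"type":"number"},"claw":{"type":"number"}}}},"newtons":{"type":"number"}},"required":["moves"]}

```bash
mkdir -p pics; cat > h.py <<'E'
import numpy as np, cv2
from workcell import env, read_camera
from scipy.spatial.transform import Rotation as R
def cloud(name):
    s=env.get_state(); c=read_camera(name); z=c["z_map"]; v,u=np.indices(z.shape)
    p=np.stack([(u-c["cx"])/c["fx"]*z,(v-c["cy"])/c["fy"]*z,z],-1)
    if name=="wrist":
        q=s["orientation"]; T=np.eye(4); T[:3,:3]=R.from_quat([q[1],q[2],q[3],q[0]]).as_matrix(); T[:3,3]=s["tcp_pos"]
        T=T@np.array(c["hand_eye"])
    else: T=np.linalg.inv(np.array(c["camera_from_world"]))
    w=p@T[:3,:3].T+T[:3,3]; w[z==0]=np.nan
    return c["image"],w,T
E
python3 - <<'E'
from h import *
print(env.get_state(), env.hold_point_z)
for n in("scene","top"):
    i,w,T=cloud(n); cv2.imwrite(f"pics/{n}0.png",i); np.save(f"{n}0.npy",w); print(n,T.round(3))
E
```

```text
{'clock': 0.0, 'joint_pos': array([ 1.07539083e+00,  3.14032236e-01,  4.49845857e-02,  1.30360709e+00,
       -1.78789166e-05,  1.43120874e+00]), 'qvel': array([ 0.00026883,  0.00034167,  0.00037315, -0.00082519,  0.00248324,
       -0.00015136]), 'tau': array([ 3.79878220e-04, -4.80622494e+01,  2.98537552e+01,  1.93137926e-02,
       -3.52469567e-05, -1.38656685e-05]), 'tcp_pos': array([0.20004884, 0.53849109, 0.2095931 ]), 'orientation': array([-2.81595662e-04,  1.76971834e-01,  9.84215478e-01, -8.85555764e-04]), 'wrist_force': array([ 0.2559409 ,  0.80551694, -0.69891723]), 'ft_torque': array([-0.02811522,  0.00642166,  0.0654431 ]), 'grip_force': 0.0, 'finger_gap': 0.08533333962035414} 0.0187
scene [[ 0.905 -0.359  0.229  0.332]
 [-0.425 -0.766  0.482 -0.577]
 [ 0.002 -0.533 -0.846  1.06 ]
 [ 0.     0.     0.     1.   ]]
top [[-0.008 -0.993  0.117  0.463]
 [-1.     0.007 -0.004  0.01 ]
 [ 0.003 -0.117 -0.993  1.337]
 [ 0.     0.     0.     1.   ]]
```

View pics/scene0.png

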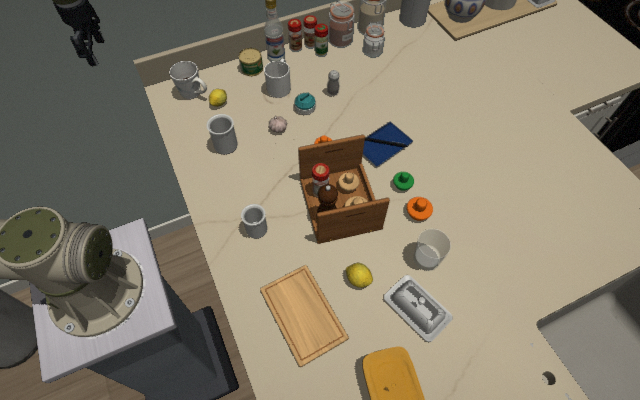

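View pics/top0.png

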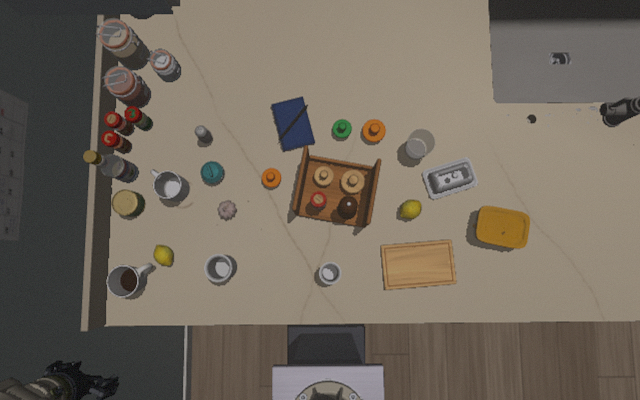

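The scene view shows the caddy at about (343,190), with the mill at (327,195), the jar at (320,175) and the stoppers at (348,182) and (355,205). The top view shows canisters at (219,268) and (330,273), the board at (418,265), and the stoppers at (323,175) and (352,181). Next I'll measure these.

```bash
cat > m.py <<'E'
from h import *
def circ(P):  # least squares circle
    A=np.c_[2*P[:,:2],np.ones(len(P))]; s=np.linalg.lstsq(A,(P[:,:2]**2).sum(1),rcond=None)[0]
    return s[:2],np.sqrt(s[2]+s[0]**2+s[1]**2)
E
python3 - <<'E'
from m import *
for n,boxes in (("top",dict(canL=(219,268,20),canR=(330,273,18),jar=(317,200,14),mill=(347,207,16),stL=(323,175,13),stR=(352,181,14),caddy=(337,188,50),board=(418,265,42))),
              ("scene",dict(canL=(224,133,20),canR=(255,220,18),jar=(320,173,14),mill=(327,195,14),stL=(348,182,13),stR=(356,205,14),board=(304,315,50)))):
    w=np.load(n+"0.npy"); 
    for k,(u,v,r) in boxes.items():
        P=w[v-r:v+r,u-r:u+r].reshape(-1,3); P=P[~np.isnan(P[:,0])]
        h=np.histogram(P[:,2],np.arange(-.01,.18,.005)); 
        print(n,k,[(round(float(b),3),int(c)) for c,b in zip(*h) if c>8])
        zs=np.sort(P[:,2])[-10]
        T=P[P[:,2]>zs-.006]; c,rr=cv2.minEnclosingCircle((T[:,:2]*1000).astype(np.float32)); print('  top z',zs.round(4),'enc',np.round(c,1),round(rr,1),len(T))
i=cv2.imread("pics/top0.png"); j=cv2.imread("pics/scene0.png")
cv2.imwrite("pics/z.png",np.hstack([cv2.resize(i[130:240,285:395],(400,400),interpolation=2),cv2.resize(j[130:245,290:405],(400,400),interpolation=2)]))
E
```

```text
top canL [(-0.01, 96), (-0.005, 567), (0.0, 327), (0.005, 85), (0.01, 15), (0.015, 20), (0.02, 16), (0.025, 14), (0.03, 21), (0.035, 14), (0.04, 20), (0.045, 15), (0.05, 15), (0.055, 21), (0.06, 17), (0.065, 22), (0.07, 14), (0.075, 12), (0.08, 18), (0.085, 20), (0.09, 56), (0.095, 157), (0.1, 31)]
  top z 0.1014 enc [432.8 295.5] 38.1 173
top canR [(-0.01, 83), (-0.005, 540), (0.0, 363), (0.005, 71), (0.075, 40), (0.08, 119), (0.085, 37)]
  top z 0.0877 enc [416.5  -8.5] 30.7 118
top jar [(0.0, 12), (0.005, 233), (0.01, 253), (0.015, 27), (0.11, 56), (0.115, 139), (0.12, 11)]
  top z 0.1201 enc [616.5  22.4] 21.7 171
top mill [(0.0, 13), (0.005, 242), (0.01, 292), (0.015, 74), (0.02, 21), (0.025, 11), (0.035, 11), (0.045, 10), (0.05, 17), (0.055, 11), (0.06, 11), (0.065, 10), (0.13, 25), (0.135, 46), (0.14, 86), (0.145, 84), (0.15, 17), (0.155, 13)]
  top z 0.1575 enc [596.3 -60.4] 7.9 21
top stL [(0.0, 9), (0.005, 167), (0.01, 162), (0.015, 28), (0.03, 32), (0.035, 154), (0.04, 59), (0.06, 31), (0.065, 16)]
  top z 0.0658 enc [695.1   6.3] 11.7 50
top stR [(0.005, 135), (0.01, 168)
[... 2071 characters left out ...]
3
scene stL [(0.005, 24), (0.01, 245), (0.015, 60), (0.02, 12), (0.035, 94), (0.04, 127), (0.045, 14), (0.06, 23), (0.065, 31), (0.14, 10)]
  top z 0.1427 enc [614.1 -68.2] 12.2 15
scene stR [(0.005, 19), (0.01, 159), (0.015, 27), (0.035, 44), (0.04, 52), (0.06, 16), (0.065, 36), (0.09, 14), (0.095, 14), (0.1, 20), (0.105, 23), (0.11, 29), (0.115, 24), (0.12, 30), (0.125, 30), (0.13, 28), (0.135, 24), (0.14, 32), (0.145, 83), (0.15, 52)]
  top z 0.1523 enc [ 638.7 -128.4] 35.0 125
scene board [(-0.01, 11), (-0.005, 1799), (0.0, 3125), (0.005, 163), (0.01, 2786), (0.015, 1933), (0.02, 14), (0.03, 15), (0.035, 21), (0.04, 24), (0.045, 26), (0.05, 27)]
  top z 0.0532 enc [ 580.  -239.6] 16.0 48
```

View pics/z.png

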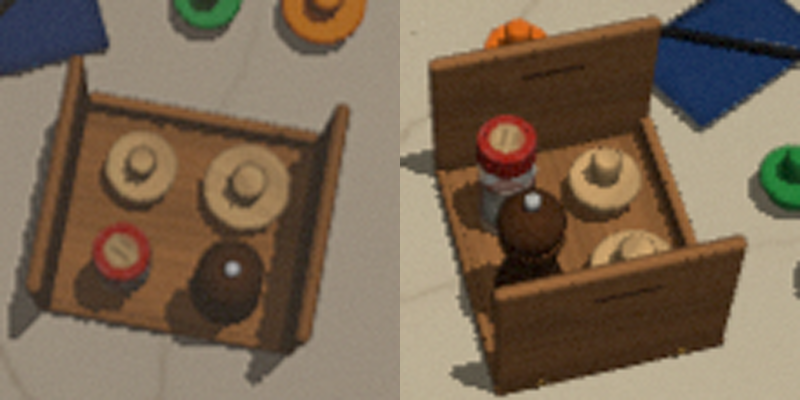

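The zoomed view shows the narrow stopper back left, the wide one back right, the jar front left and the mill front right. Both tall things stand about 84 mm apart, and the caddy is yawed about -12°. The heights agree with the text: rims at 0.100 and 0.085, knob tops at 0.067. I'll move above the caddy for a wrist view and refine the positions from the data I have.

carry_out(moves=[{"tx": 2.9,"ty": -3.9,"tz": 0.9,"wz": -0.178,"claw": -1},{"tx": 2.9,"ty": -3.9,"tz": 0.9,"wz": -0.178,"claw": -1},{"tx": 2.9,"ty": -3.9,"tz": 0.9,"wz": -0.178,"claw": -1},{"tx": 2.9,"ty": -3.9,"tz": 0.9,"wz": -0.178,"claw": -1},{"tx": 2.9,"ty": -3.9,"tz": 0.9,"wz": -0.178,"claw": -1},{"tx": 2.9,"ty": -3.9,"tz": 0.9,"wz": -0.178,"claw": -1},{"tx": 2.9,"ty": -3.9,"tz": 0.9,"wz": -0.178,"claw": -1},{"tx": 2.9,"ty": -3.9,"tz": 0.9,"wz": -0.178,"claw": -1}], newtons=40)

```text
invalid input at $.moves[0]: expected keys tx, ty, tz, wx, wy, wz, claw
```

carry_out(moves=[{"tx": 2.9,"ty": -3.9,"tz": 0.9},{"tx": 2.9,"ty": -3.9,"tz": 0.9},{"tx": 2.9,"ty": -3.9,"tz": 0.9},{"tx": 2.9,"ty": -3.9,"tz": 0.9},{"tx": 2.9,"ty": -3.9,"tz": 0.9},{"tx": 2.9,"ty": -3.9,"tz": 0.9},{},{}])

```text
invalid input at $.moves[0]: expected keys tx, ty, tz, wx, wy, wz, claw
```

```bash
python3 - <<'E'
from m import *
i,w,T=cloud("wrist"); cv2.imwrite("pics/w1.png",i); np.save("w1.npy",w); print(T.round(3), env.get_state()['joint_pos'].round(3))
w=np.load("top0.npy")
P=w[225:300,370:470].reshape(-1,3); b=P[(P[:,2]>.009)&(P[:,2]<.025)]
print("board",cv2.minAreaRect((b[:,:2]*1000).astype(np.float32)))
w=np.load("scene0.npy"); P=w[255:375,250:360].reshape(-1,3); b=P[(P[:,2]>.009)&(P[:,2]<.022)&(P[:,0]<.56)]
print("board",cv2.minAreaRect((b[:,:2]*1000).astype(np.float32)),np.median(b[:,2]))
E
```

```text
[[ 0.348  0.893  0.286  0.127]
 [ 0.938 -0.331 -0.107  0.566]
 [-0.001  0.305 -0.952  0.372]
 [ 0.     0.     0.     1.   ]] [ 1.075  0.314  0.045  1.304 -0.     1.431]
board ((436.2541198730469, -266.0805969238281), (129.7037353515625, 210.41058349609375), 4.379571437835693)
board ((434.6545715332031, -268.16619873046875), (130.2462615966797, 210.3327178955078), 4.252350330352783) 0.014542879328285352
```

View pics/w1.png

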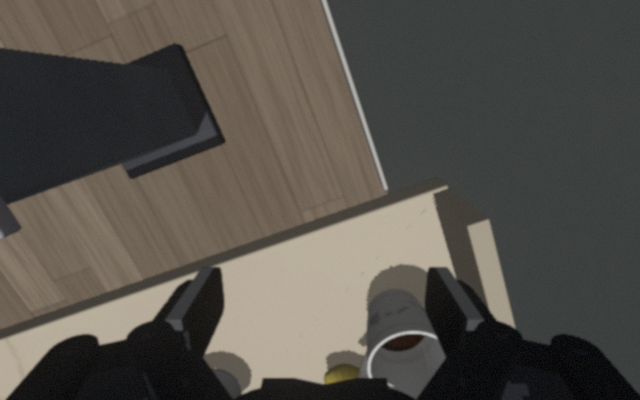

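The call was refused because every row needs all seven keys, so the wrist view still shows the start area. I'll resend it in full.

carry_out(moves=[{"tx": 3.1,"ty": -4.4,"tz": 0.9,"wx": 0,"wy": 0,"wz": -0.178,"claw": -1},{"tx": 3.1,"ty": -4.4,"tz": 0.9,"wx": 0,"wy": 0,"wz": -0.178,"claw": -1},{"tx": 3.1,"ty": -4.4,"tz": 0.9,"wx": 0,"wy": 0,"wz": -0.178,"claw": -1},{"tx": 3.1,"ty": -4.4,"tz": 0.9,"wx": 0,"wy": 0,"wz": -0.178,"claw": -1},{"tx": 3.1,"ty": -4.4,"tz": 0.9,"wx": 0,"wy": 0,"wz": -0.178,"claw": -1},{"tx": 3.1,"ty": -4.4,"tz": 0.9,"wx": 0,"wy": 0,"wz": -0.178,"claw": -1},{"tx": 3.1,"ty": -4.4,"tz": 0.9,"wx": 0,"wy": 0,"wz": -0.178,"claw": -1},{"tx": 3.1,"ty": -4.4,"tz": 0.9,"wx": 0,"wy": 0,"wz": -0.178,"claw": -1}], newtons=40)

```text
clock: 1.15
tcp_pos: [0.449, 0.1854, 0.2827]
orientation: [-0.0, 0.779, 0.627, 0.0]
wrist_force: [1.2, 1.5, -0.1]
finger_gap: 0.0852
grip_force: 0.0
```

carry_out(moves=[{"tx": 3.1,"ty": -4.4,"tz": 0.9,"wx": 0,"wy": 0,"wz": 0,"claw": -1},{"tx": 3.1,"ty": -4.4,"tz": 0.9,"wx": 0,"wy": 0,"wz": 0,"claw": -1},{"tx": 3.1,"ty": -4.4,"tz": 0.9,"wx": 0,"wy": 0,"wz": 0,"claw": -1},{"tx": 3.1,"ty": -4.4,"tz": 0.9,"wx": 0,"wy": 0,"wz": 0,"claw": -1},{"tx": 3.1,"ty": -4.4,"tz": 0.9,"wx": 0,"wy": 0,"wz": 0,"claw": -1},{"tx": 3.1,"ty": -4.4,"tz": 0.9,"wx": 0,"wy": 0,"wz": 0,"claw": -1},{"tx": 0,"ty": 0,"tz": 0,"wx": 0,"wy": 0,"wz": 0,"claw": -1},{"tx": 0,"ty": 0,"tz": 0,"wx": 0,"wy": 0,"wz": 0,"claw": -1}])

```text
clock: 2.15
tcp_pos: [0.634, -0.077, 0.3356]
orientation: [-0.001, 0.777, 0.629, -0.0]
wrist_force: [-0.4, 0.4, 0.4]
finger_gap: 0.0855
grip_force: 0.0
```

```bash
python3 - <<'E'
from m import *
i,w,T=cloud("wrist"); cv2.imwrite("pics/w2.png",i); np.save("w2.npy",w); print(T.round(3)); s=env.get_state(); print(s['joint_pos'].round(3),s['tcp_pos'],s['orientation'])
E
```

```text
[[ 0.978 -0.197 -0.066  0.651]
 [-0.208 -0.931 -0.299 -0.001]
 [-0.003  0.306 -0.952  0.498]
 [ 0.     0.     0.     1.   ]]
[-0.246  0.466  0.579  1.685  0.     1.534] [ 0.63376645 -0.07632377  0.33619977] [-5.11623119e-04  7.76884397e-01  6.29643012e-01 -2.21327537e-04]
```

View pics/w2.png

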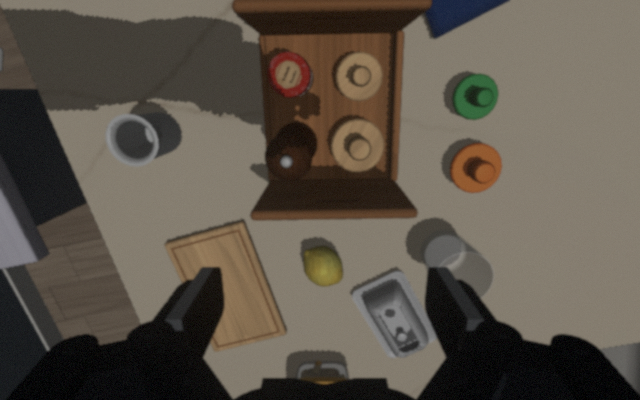

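The wrist view shows the caddy square to the image, with the jar at (290,74), the mill at (290,155), the stoppers at (358,76) and (357,146), the narrow canister at (134,138) and the board at (226,285). Now I'll measure from this view.

```bash
python3 - <<'E'
from m import *
w=np.load("w2.npy")
def top(u,v,r,z0,z1):
    P=w[max(v-r,0):v+r,u-r:u+r].reshape(-1,3); T=P[(P[:,2]>z0)&(P[:,2]<z1)]
    c,rr=cv2.minEnclosingCircle((T[:,:2]*1000).astype(np.float32)); print((u,v),np.round(c,1),round(rr,1),len(T),'medz',np.median(T[:,2]).round(4),'mean',(T[:,:2].mean(0)*1000).round(1))
top(290,74,26,.112,.125); top(286,160,14,.155,.17); top(291,150,30,.125,.148)
top(360,76,28,.061,.075); top(357,146,28,.061,.075); top(358,76,28,.035,.047); top(357,146,30,.035,.047)
top(134,138,32,.08,.095)
# caddy side-panel tops
for v0,v1 in((0,35),(170,222)):
    P=w[v0:v1,225:430].reshape(-1,3);T=P[(P[:,2]>.143)&(P[:,2]<.158)];print(cv2.minAreaRect((T[:,:2]*1000).astype(np.float32)),np.median(T[:,2]))
P=w[215:350,160:290].reshape(-1,3);T=P[(P[:,2]>.008)&(P[:,2]<.022)];print("board",cv2.minAreaRect((T[:,:2]*1000).astype(np.float32)),np.median(T[:,2]))
P=w[20:190,380:410].reshape(-1,3);T=P[(P[:,2]>.030)&(P[:,2]<.05)];print("rail",cv2.minAreaRect((T[:,:2]*1000).astype(np.float32)),np.median(T[:,2]))
E
```

```text
(290, 74) [617.1  21.3] 21.9 1497 medz 0.1174 mean [617.4  21.7]
(286, 160) [599.5 -58.4] 5.9 116 medz 0.1601 mean [599.9 -58.3]
(291, 150) [599.  -59.3] 25.1 1236 medz 0.1429 mean [601.5 -55.9]
(360, 76) [695.4   5.6] 11.7 318 medz 0.0649 mean [695.1   5.4]
(357, 146) [678.2 -78.1] 14.8 427 medz 0.0649 mean [677.9 -77.7]
(358, 76) [695.4   5.4] 28.9 1444 medz 0.039 mean [694.9   5.9]
(357, 146) [678.2 -78.5] 35.0 1728 medz 0.039 mean [677.9 -76.3]
(134, 138) [416.1  -9.3] 31.2 963 medz 0.0838 mean [413.7  -8.4]
((670.0580444335938, 67.600341796875), (10.309904098510742, 176.97291564941406), 78.00028228759766) 0.14835138358097574
((638.0362548828125, -105.14936828613281), (56.27791976928711, 177.52197265625), 79.00201416015625) 0.14800321075400352
board ((437.1837158203125, -266.586181640625), (129.65565490722656, 210.47071838378906), 4.578369617462158) 0.01320686798648002
rail ((728.20166015625, -43.57545471191406), (190.36944580078125, 31.2440185546875), 80.74136352539062) 0.033829798283195045
```

Three views agree: mill (0.598,-0.059), jar (0.617,0.0215), narrow stopper (0.695,0.0055), wide stopper (0.678,-0.078), board centre (0.436,-0.267) with yaw 4.4°. I'll grasp the mill now.

carry_out(moves=[{"tx": -3.6,"ty": 1.7,"tz": -1.1,"wx": 0,"wy": 0,"wz": 0,"claw": -1},{"tx": 0,"ty": 0,"tz": -4,"wx": 0,"wy": 0,"wz": 0,"claw": -1},{"tx": 0,"ty": 0,"tz": -4,"wx": 0,"wy": 0,"wz": 0,"claw": -1},{"tx": 0,"ty": 0,"tz": -4,"wx": 0,"wy": 0,"wz": 0,"claw": -1},{"tx": 0,"ty": 0,"tz": -3,"wx": 0,"wy": 0,"wz": 0,"claw": -1},{"tx": 0,"ty": 0,"tz": -3,"wx": 0,"wy": 0,"wz": 0,"claw": -1},{"tx": 0,"ty": 0,"tz": -3,"wx": 0,"wy": 0,"wz": 0,"claw": -1},{"tx": 0,"ty": 0,"tz": 0,"wx": 0,"wy": 0,"wz": 0,"claw": -1}])

```text
clock: 3.2
tcp_pos: [0.5956, -0.0581, 0.1139]
orientation: [-0.002, 0.776, 0.63, -0.001]
wrist_force: [-0.8, -0.6, 1.1]
finger_gap: 0.0853
grip_force: 0.0
```

carry_out(moves=[{"tx": 0,"ty": 0,"tz": 0,"wx": 0,"wy": 0,"wz": 0,"claw": 0.1},{"tx": 0,"ty": 0,"tz": 0,"wx": 0,"wy": 0,"wz": 0,"claw": 0.1},{"tx": 0,"ty": 0,"tz": 0,"wx": 0,"wy": 0,"wz": 0,"claw": 1},{"tx": 0,"ty": 0,"tz": 0,"wx": 0,"wy": 0,"wz": 0,"claw": 1},{"tx": 0,"ty": 0,"tz": 0,"wx": 0,"wy": 0,"wz": 0,"claw": 1},{"tx": 0,"ty": 0,"tz": 0,"wx": 0,"wy": 0,"wz": 0,"claw": 1}], newtons=35)

```text
clock: 3.95
tcp_pos: [0.5991, -0.0602, 0.1175]
orientation: [0.001, 0.777, 0.629, 0.001]
wrist_force: [-1.7, 1.0, 5.2]
finger_gap: 0.0394
grip_force: 31.4
```

The gap is 39 mm where I expected about 50, so I'll look before lifting.

```bash
python3 - <<'E'
from m import *
a=cloud("wrist")[0]; b=cloud("scene")[0]; s=env.get_state(); print(s['tcp_pos'],s['finger_gap'],s['wrist_force'])
cv2.imwrite("pics/g1.png",np.hstack([cv2.resize(a[150:400,170:470],(480,400)),cv2.resize(b[110:240,275:375],(308,400),interpolation=2)]))
E
```

```text
[ 0.59909174 -0.06013882  0.11748764] 0.03961894206855816 [-1.6532575   0.07561402  5.10141274]
```

View pics/g1.png

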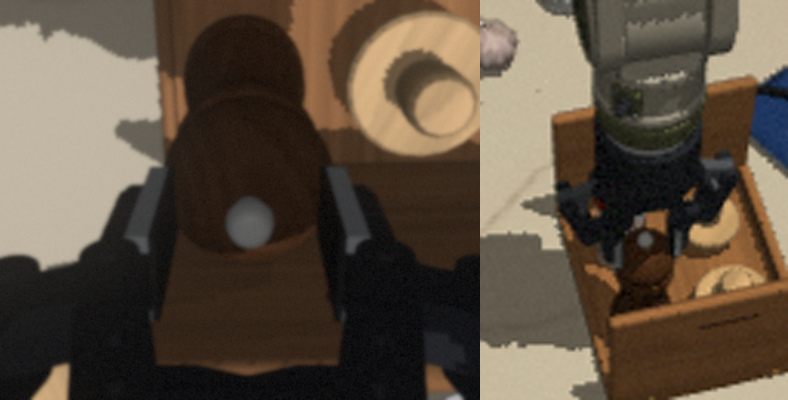

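```bash
python3 - <<'E'
from m import *
for n,(r0,r1,c0,c1) in (("wrist",(270,310,308,345)),("scene",(170,215,320,345))):
    i,w,T=cloud(n); P=w[r0:r1,c0:c1].reshape(-1,3); C=i[r0:r1,c0:c1].reshape(-1,3).mean(1)
    m=(C>(90 if n=='wrist' else 120))&(P[:,2]>.135)&(P[:,2]<.2)
    print(n,m.sum(),P[m].mean(0),np.median(P[m],0),P[m][:,2].max() if m.any() else 0)
P=cloud("wrist")[1][150:330,270:380].reshape(-1,3)
for z in np.arange(.09,.17,.006):
    Q=P[(abs(P[:,2]-z)<.003)]
    if len(Q): print(z.round(3),len(Q),(Q[:,:2].min(0)*1000).round(),(Q[:,:2].max(0)*1000).round())
E
```

```text
wrist 254 [ 0.60023653 -0.0577833   0.16057441] [ 0.60023124 -0.0577231   0.16057998] 0.16199854823264126
scene 0 [nan nan nan] [nan nan nan] 0
0.09 317 [ 560. -118.] [617. -40.]
0.096 519 [ 560. -118.] [617. -40.]
0.102 604 [ 560. -118.] [617. -38.]
0.108 684 [ 560. -118.] [621. -36.]
0.114 350 [ 562. -117.] [623. -35.]
0.12 340 [580. -51.] [622. -35.]
0.126 51 [583. -49.] [622. -35.]
0.132 480 [578. -59.] [625. -34.]
0.138 1374 [578. -83.] [624. -35.]
0.144 3046 [577. -81.] [625. -37.]
0.15 3017 [578. -76.] [624. -42.]
0.156 552 [578. -76.] [623. -45.]
0.162 763 [577. -76.] [622. -45.]
0.168 270 [578. -75.] [621. -45.]<stdin>:5: RuntimeWarning: Mean of empty slice.
  ret = um.true_divide(
  return _methods._mean(a, axis=axis, dtype=dtype,
```

The mill is still upright and in place, with its knob at (0.600,-0.058,0.1606), but the tool is being pushed up, so the pads sit too high on the dome. I'll open, go 12 mm lower and grip again.

carry_out(moves=[{"tx": 0,"ty": 0,"tz": 0,"wx": 0,"wy": 0,"wz": 0,"claw": -0.8},{"tx": 0,"ty": 0,"tz": 0,"wx": 0,"wy": 0,"wz": 0,"claw": -0.8},{"tx": 0.1,"ty": 0.1,"tz": -1.2,"wx": 0,"wy": 0,"wz": 0,"claw": -0.8},{"tx": 0,"ty": 0,"tz": 0,"wx": 0,"wy": 0,"wz": 0,"claw": -0.8},{"tx": 0,"ty": 0,"tz": 0,"wx": 0,"wy": 0,"wz": 0,"claw": 1},{"tx": 0,"ty": 0,"tz": 0,"wx": 0,"wy": 0,"wz": 0,"claw": 1},{"tx": 0,"ty": 0,"tz": 0,"wx": 0,"wy": 0,"wz": 0,"claw": 1},{"tx": 0,"ty": 0,"tz": 0,"wx": 0,"wy": 0,"wz": 0,"claw": 1}], newtons=35)

```text
clock: 5.2
tcp_pos: [0.5996, -0.059, 0.104]
orientation: [0.0, 0.777, 0.63, 0.0]
wrist_force: [0.2, -0.5, 2.9]
finger_gap: 0.0464
grip_force: 36.3
```

carry_out(moves=[{"tx": 0,"ty": 0,"tz": 0,"wx": 0,"wy": 0,"wz": 0,"claw": -0.6},{"tx": 0,"ty": 0,"tz": -0.6,"wx": 0,"wy": 0,"wz": 0,"claw": -0.6},{"tx": 0,"ty": 0,"tz": 0,"wx": 0,"wy": 0,"wz": 0,"claw": 1},{"tx": 0,"ty": 0,"tz": 0,"wx": 0,"wy": 0,"wz": 0,"claw": 1},{"tx": 0,"ty": 0,"tz": 0,"wx": 0,"wy": 0,"wz": 0,"claw": 1},{"tx": 0,"ty": 0,"tz": 0,"wx": 0,"wy": 0,"wz": 0,"claw": 1},{"tx": 0,"ty": 0,"tz": 1,"wx": 0,"wy": 0,"wz": 0,"claw": 1},{"tx": 0,"ty": 0,"tz": 1,"wx": 0,"wy": 0,"wz": 0,"claw": 1}], newtons=35)

```text
clock: 6.2
tcp_pos: [0.5994, -0.059, 0.1183]
orientation: [0.0, 0.777, 0.629, 0.0]
wrist_force: [0.5, 0.2, -2.2]
finger_gap: 0.0465
grip_force: 36.3
```

The mill is held; the wrist reads about 0.22 kg. Next I'll lift it over the panel and carry it to the board's far end (0.440,-0.315).

carry_out(moves=[{"tx": 0,"ty": 0,"tz": 2,"wx": 0,"wy": 0,"wz": 0,"claw": 1},{"tx": 0,"ty": 0,"tz": 3.3,"wx": 0,"wy": 0,"wz": 0,"claw": 1},{"tx": 0,"ty": 0,"tz": 3.3,"wx": 0,"wy": 0,"wz": 0,"claw": 1},{"tx": 0,"ty": 0,"tz": 3.3,"wx": 0,"wy": 0,"wz": 0,"claw": 1},{"tx": 0,"ty": 0,"tz": 2.3,"wx": 0,"wy": 0,"wz": 0,"claw": 1},{"tx": -0.5,"ty": -0.8,"tz": 1,"wx": 0,"wy": 0,"wz": 0,"claw": 1},{"tx": -1.5,"ty": -2.4,"tz": 0,"wx": 0,"wy": 0,"wz": 0,"claw": 1},{"tx": -2,"ty": -3.2,"tz": 0,"wx": 0,"wy": 0,"wz": 0,"claw": 1}])

```text
clock: 7.2
tcp_pos: [0.5586, -0.1235, 0.2692]
orientation: [-0.0, 0.777, 0.63, -0.0]
wrist_force: [0.0, -0.6, -1.7]
finger_gap: 0.0466
grip_force: 36.5
```

carry_out(moves=[{"tx": -2.5,"ty": -4,"tz": 0,"wx": 0,"wy": 0,"wz": 0,"claw": 1},{"tx": -2.5,"ty": -4,"tz": 0,"wx": 0,"wy": 0,"wz": 0,"claw": 1},{"tx": -2.5,"ty": -4,"tz": 0,"wx": 0,"wy": 0,"wz": 0,"claw": 1},{"tx": -2,"ty": -3.2,"tz": 0,"wx": 0,"wy": 0,"wz": 0,"claw": 1},{"tx": -1.5,"ty": -2.4,"tz": -1,"wx": 0,"wy": 0,"wz": 0,"claw": 1},{"tx": -1,"ty": -1.6,"tz": -2.5,"wx": 0,"wy": 0,"wz": 0,"claw": 1},{"tx": 0,"ty": 0,"tz": -3,"wx": 0,"wy": 0,"wz": 0,"claw": 1},{"tx": 0,"ty": 0,"tz": -2,"wx": 0,"wy": 0,"wz": 0,"claw": 1}])

```text
clock: 8.2
tcp_pos: [0.4377, -0.315, 0.1827]
orientation: [-0.001, 0.777, 0.629, -0.0]
wrist_force: [-0.8, 0.5, -1.4]
finger_gap: 0.0462
grip_force: 36.5
```

```bash
python3 - <<'E'
from m import *
i,w,T=cloud("wrist"); s=env.get_state(); print(s['tcp_pos'],s['wrist_force'])
R0=T[:3,:3]; g=i.mean(2)
P=w[255:320,295:355].reshape(-1,3); C=g[255:320,295:355].reshape(-1); m=C>90; z=np.nanmax(P[m][:,2]); print(m.sum(),P[m].mean(0)-s['tcp_pos'])
E
```

```text
[ 0.43689953 -0.31393434  0.18028309] [-1.14873874  0.53316499 -4.21293029]Traceback (most recent call last):
  File "<stdin>", line 4, in <module>
    res = np.fmax.reduce(a, axis=axis, out=out, **kwargs)
ValueError: zero-size array to reduction operation fmax which has no identity
```

carry_out(moves=[{"tx": 0,"ty": 0,"tz": -2.5,"wx": 0,"wy": 0,"wz": 0,"claw": 1},{"tx": 0,"ty": 0,"tz": -2.5,"wx": 0,"wy": 0,"wz": 0,"claw": 1},{"tx": 0,"ty": 0,"tz": -1.5,"wx": 0,"wy": 0,"wz": 0,"claw": 1},{"tx": 0,"ty": 0,"tz": -0.7,"wx": 0,"wy": 0,"wz": 0,"claw": 1},{"tx": 0,"ty": 0,"tz": -0.5,"wx": 0,"wy": 0,"wz": 0,"claw": 1},{"tx": 0,"ty": 0,"tz": 0,"wx": 0,"wy": 0,"wz": 0,"claw": 1},{"tx": 0,"ty": 0,"tz": 0,"wx": 0,"wy": 0,"wz": 0,"claw": 1}])

```text
clock: 9.12
tcp_pos: [0.4397, -0.3153, 0.1082]
orientation: [0.001, 0.777, 0.63, 0.0]
wrist_force: [-0.1, -0.1, -2.6]
finger_gap: 0.0462
grip_force: 36.6
```

```bash
python3 - <<'E'
from m import *
i,w,T=cloud("wrist"); s=env.get_state(); print(s['tcp_pos'],s['wrist_force'])
b=cloud("scene")[0]
cv2.imwrite("pics/g2.png",np.hstack([cv2.resize(i[150:400,170:470],(480,400)),cv2.resize(b[230:360,255:355],(308,400),interpolation=2)]))
E
```

```text
[ 0.43970244 -0.31528775  0.10815525] [ 0.38445443  0.11892354 -2.37425706]
```

View pics/g2.png

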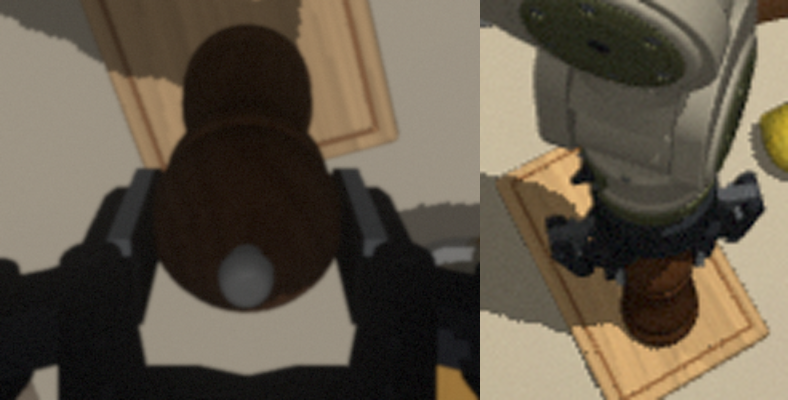

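The picture shows the mill upright in the grip, just above the board's far half and with room round its base. I'll lower it until it touches.

carry_out(moves=[{"tx": 0,"ty": 0,"tz": -0.4,"wx": 0,"wy": 0,"wz": 0,"claw": 1},{"tx": 0,"ty": 0,"tz": -0.2,"wx": 0,"wy": 0,"wz": 0,"claw": 1},{"tx": 0,"ty": 0,"tz": 0,"wx": 0,"wy": 0,"wz": 0,"claw": 1},{"tx": 0,"ty": 0,"tz": 0,"wx": 0,"wy": 0,"wz": 0,"claw": 1}])

```text
clock: 9.72
tcp_pos: [0.4393, -0.315, 0.1015]
orientation: [-0.0, 0.777, 0.63, 0.0]
wrist_force: [-0.4, 0.6, -1.1]
finger_gap: 0.0464
grip_force: 36.6
```

carry_out(moves=[{"tx": 0,"ty": 0,"tz": -0.15,"wx": 0,"wy": 0,"wz": 0,"claw": 1},{"tx": 0,"ty": 0,"tz": 0,"wx": 0,"wy": 0,"wz": 0,"claw": 0.2},{"tx": 0,"ty": 0,"tz": 0,"wx": 0,"wy": 0,"wz": 0,"claw": -0.5},{"tx": 0,"ty": 0,"tz": 0,"wx": 0,"wy": 0,"wz": 0,"claw": -0.8},{"tx": 0,"ty": 0,"tz": 0,"wx": 0,"wy": 0,"wz": 0,"claw": -0.8},{"tx": 0,"ty": 0,"tz": 2,"wx": 0,"wy": 0,"wz": 0,"claw": -0.8},{"tx": 0,"ty": 0,"tz": 3,"wx": 0,"wy": 0,"wz": 0,"claw": -0.8},{"tx": 0,"ty": 0,"tz": 4,"wx": 0,"wy": 0,"wz": 0,"claw": -0.8}])

```text
clock: 10.72
tcp_pos: [0.4388, -0.3145, 0.1902]
orientation: [-0.001, 0.777, 0.629, -0.0]
wrist_force: [1.1, -0.3, -0.5]
finger_gap: 0.077
grip_force: 0.0
```

carry_out(moves=[{"tx": 0,"ty": 0,"tz": 4,"wx": 0,"wy": 0,"wz": 0,"claw": -1},{"tx": 2.5,"ty": 4.8,"tz": 2,"wx": 0,"wy": 0,"wz": 0,"claw": -1},{"tx": 2.5,"ty": 4.8,"tz": 0,"wx": 0,"wy": 0,"wz": 0,"claw": -1},{"tx": 2.5,"ty": 4.8,"tz": 0,"wx": 0,"wy": 0,"wz": 0,"claw": -1},{"tx": 2.5,"ty": 4.8,"tz": 0,"wx": 0,"wy": 0,"wz": 0,"claw": -1},{"tx": 2.5,"ty": 4.8,"tz": 0,"wx": 0,"wy": 0,"wz": 0,"claw": -1},{"tx": 2.5,"ty": 4.8,"tz": 0,"wx": 0,"wy": 0,"wz": 0,"claw": -1},{"tx": 2.8,"ty": 4.8,"tz": 0,"wx": 0,"wy": 0,"wz": 0,"claw": -1}])

```text
clock: 11.72
tcp_pos: [0.618, 0.0227, 0.2504]
orientation: [0.0, 0.777, 0.63, 0.0]
wrist_force: [1.0, 0.1, 0.0]
finger_gap: 0.0855
grip_force: 0.0
```

```bash
python3 - <<'E'
from m import *
s=env.get_state(); print(s['tcp_pos'],s['wrist_force'])
for n in("top","scene"):
    i,w,T=cloud(n); np.save(n+"1.npy",w); P=w.reshape(-1,3); m=(abs(P[:,0]-.44)<.06)&(abs(P[:,1]+.315)<.05)&(P[:,2]>.125)&(P[:,2]<.2)
    Q=P[m]; k=Q[Q[:,2]>.158]; print(n,len(Q),Q[:,2].max(),cv2.minEnclosingCircle((Q[:,:2]*1000).astype(np.float32)),k.mean(0))
E
```

```text
[0.61799702 0.02268204 0.25036132] [0.99786133 0.09529042 0.01483924]
top 292 0.16544984239458582 ((440.36224365234375, -313.9225769042969), 25.400630950927734) [ 0.44064427 -0.31332632  0.16174448]
scene 460 0.16607087807159782 ((438.03155517578125, -316.0522766113281), 24.991382598876953) [ 0.43801092 -0.3163297   0.16278743]
```

The mill stands upright on the board: knob top at 0.164, centre about (0.439,-0.315). Next is the jar.

carry_out(moves=[{"tx": 0,"ty": -0.1,"tz": -3.5,"wx": 0,"wy": 0,"wz": 0,"claw": -1},{"tx": 0,"ty": 0,"tz": -4,"wx": 0,"wy": 0,"wz": 0,"claw": -1},{"tx": 0,"ty": 0,"tz": -4,"wx": 0,"wy": 0,"wz": 0,"claw": -1},{"tx": 0,"ty": 0,"tz": -3,"wx": 0,"wy": 0,"wz": 0,"claw": -1},{"tx": 0,"ty": 0,"tz": -2.5,"wx": 0,"wy": 0,"wz": 0,"claw": -1},{"tx": 0,"ty": 0,"tz": 0,"wx": 0,"wy": 0,"wz": 0,"claw": -1}])

```text
clock: 12.58
tcp_pos: [0.6152, 0.0196, 0.078]
orientation: [-0.002, 0.777, 0.629, -0.002]
wrist_force: [-0.1, 0.8, 0.9]
finger_gap: 0.0856
grip_force: 0.0
```

carry_out(moves=[{"tx": 0,"ty": 0,"tz": 0,"wx": 0,"wy": 0,"wz": 0,"claw": 0},{"tx": 0,"ty": 0,"tz": 0,"wx": 0,"wy": 0,"wz": 0,"claw": 0},{"tx": 0,"ty": 0,"tz": 0,"wx": 0,"wy": 0,"wz": 0,"claw": 1},{"tx": 0,"ty": 0,"tz": 0,"wx": 0,"wy": 0,"wz": 0,"claw": 1},{"tx": 0,"ty": 0,"tz": 0,"wx": 0,"wy": 0,"wz": 0,"claw": 1},{"tx": 0,"ty": 0,"tz": 0,"wx": 0,"wy": 0,"wz": 0,"claw": 1},{"tx": 0,"ty": 0,"tz": 1,"wx": 0,"wy": 0,"wz": 0,"claw": 1},{"tx": 0,"ty": 0,"tz": 1,"wx": 0,"wy": 0,"wz": 0,"claw": 1}], newtons=35)

```text
clock: 13.58
tcp_pos: [0.6172, 0.0201, 0.1005]
orientation: [-0.0, 0.777, 0.63, -0.0]
wrist_force: [0.2, -0.2, -1.6]
finger_gap: 0.0436
grip_force: 35.8
```

carry_out(moves=[{"tx": 0,"ty": 0,"tz": 3,"wx": 0,"wy": 0,"wz": 0,"claw": 1},{"tx": 0,"ty": 0,"tz": 4,"wx": 0,"wy": 0,"wz": 0,"claw": 1},{"tx": 0,"ty": 0,"tz": 4,"wx": 0,"wy": 0,"wz": 0,"claw": 1},{"tx": -0.5,"ty": -0.7,"tz": 3,"wx": 0,"wy": 0,"wz": 0,"claw": 1},{"tx": -2,"ty": -2.6,"tz": 1,"wx": 0,"wy": 0,"wz": 0,"claw": 1},{"tx": -3,"ty": -3.9,"tz": 0,"wx": 0,"wy": 0,"wz": 0,"claw": 1},{"tx": -3,"ty": -3.9,"tz": 0,"wx": 0,"wy": 0,"wz": 0,"claw": 1},{"tx": -3,"ty": -3.9,"tz": 0,"wx": 0,"wy": 0,"wz": 0,"claw": 1}])

```text
clock: 14.58
tcp_pos: [0.5014, -0.131, 0.2506]
orientation: [0.0, 0.777, 0.63, 0.0]
wrist_force: [0.4, -0.5, -2.1]
finger_gap: 0.0426
grip_force: 36.0
```

carry_out(moves=[{"tx": -3,"ty": -3.9,"tz": 0,"wx": 0,"wy": 0,"wz": 0,"claw": 1},{"tx": -3,"ty": -3.9,"tz": -0.5,"wx": 0,"wy": 0,"wz": 0,"claw": 1},{"tx": -1,"ty": -1.1,"tz": -2.5,"wx": 0,"wy": 0,"wz": 0,"claw": 1},{"tx": 0,"ty": 0,"tz": -4,"wx": 0,"wy": 0,"wz": 0,"claw": 1},{"tx": 0,"ty": 0,"tz": -4,"wx": 0,"wy": 0,"wz": 0,"claw": 1},{"tx": 0,"ty": 0,"tz": -3,"wx": 0,"wy": 0,"wz": 0,"claw": 1},{"tx": 0,"ty": 0,"tz": -1.5,"wx": 0,"wy": 0,"wz": 0,"claw": 1},{"tx": 0,"ty": 0,"tz": 0,"wx": 0,"wy": 0,"wz": 0,"claw": 1}])

```text
clock: 15.58
tcp_pos: [0.4319, -0.2187, 0.0947]
orientation: [-0.001, 0.777, 0.63, -0.0]
wrist_force: [0.1, -0.8, -2.0]
finger_gap: 0.043
grip_force: 36.1
```

carry_out(moves=[{"tx": 0,"ty": 0,"tz": -0.8,"wx": 0,"wy": 0,"wz": 0,"claw": 1},{"tx": 0,"ty": 0,"tz": -0.3,"wx": 0,"wy": 0,"wz": 0,"claw": 1},{"tx": 0,"ty": 0,"tz": 0,"wx": 0,"wy": 0,"wz": 0,"claw": 1},{"tx": 0,"ty": 0,"tz": 0,"wx": 0,"wy": 0,"wz": 0,"claw": 1}])

```text
clock: 16.08
tcp_pos: [0.4325, -0.2191, 0.0844]
orientation: [0.0, 0.777, 0.629, 0.0]
wrist_force: [0.2, -0.2, -1.6]
finger_gap: 0.043
grip_force: 36.1
```

carry_out(moves=[{"tx": 0,"ty": 0,"tz": -0.15,"wx": 0,"wy": 0,"wz": 0,"claw": 1},{"tx": 0,"ty": 0,"tz": -0.1,"wx": 0,"wy": 0,"wz": 0,"claw": 1},{"tx": 0,"ty": 0,"tz": 0,"wx": 0,"wy": 0,"wz": 0,"claw": 1},{"tx": 0,"ty": 0,"tz": 0,"wx": 0,"wy": 0,"wz": 0,"claw": 1}])

```text
clock: 16.58
tcp_pos: [0.4327, -0.2197, 0.0838]
orientation: [0.001, 0.777, 0.629, -0.0]
wrist_force: [-4.4, 1.6, 12.1]
finger_gap: 0.0431
grip_force: 37.6
```

The jar touched down. I'll release it and go above the narrow stopper.

carry_out(moves=[{"tx": 0,"ty": 0,"tz": 0.15,"wx": 0,"wy": 0,"wz": 0,"claw": 1},{"tx": 0,"ty": 0,"tz": 0,"wx": 0,"wy": 0,"wz": 0,"claw": -0.2},{"tx": 0,"ty": 0,"tz": 0,"wx": 0,"wy": 0,"wz": 0,"claw": -0.8},{"tx": 0,"ty": 0,"tz": 0,"wx": 0,"wy": 0,"wz": 0,"claw": -0.8},{"tx": 0,"ty": 0,"tz": 0,"wx": 0,"wy": 0,"wz": 0,"claw": -0.8},{"tx": 0,"ty": 0,"tz": 3,"wx": 0,"wy": 0,"wz": 0,"claw": -0.8},{"tx": 0,"ty": 0,"tz": 4.5,"wx": 0,"wy": 0,"wz": 0,"claw": -0.8},{"tx": 0,"ty": 0,"tz": 4.5,"wx": 0,"wy": 0,"wz": 0,"claw": -0.3}])

```text
clock: 17.58
tcp_pos: [0.4321, -0.2188, 0.204]
orientation: [-0.0, 0.777, 0.629, -0.0]
wrist_force: [-0.2, 0.5, -0.3]
finger_gap: 0.0607
grip_force: 0.0
```

carry_out(moves=[{"tx": 0,"ty": 0,"tz": 4.5,"wx": 0,"wy": 0,"wz": 0,"claw": -0.2},{"tx": 4.4,"ty": 3.75,"tz": 0,"wx": 0,"wy": 0,"wz": 0,"claw": -0.2},{"tx": 4.4,"ty": 3.75,"tz": 0,"wx": 0,"wy": 0,"wz": 0,"claw": -0.2},{"tx": 4.4,"ty": 3.75,"tz": 0,"wx": 0,"wy": 0,"wz": 0,"claw": -0.2},{"tx": 4.4,"ty": 3.75,"tz": 0,"wx": 0,"wy": 0,"wz": 0,"claw": -0.2},{"tx": 4.4,"ty": 3.75,"tz": 0,"wx": 0,"wy": 0,"wz": 0,"claw": -0.2},{"tx": 4.2,"ty": 3.75,"tz": 0,"wx": 0,"wy": 0,"wz": 0,"claw": -0.2},{"tx": 0,"ty": 0,"tz": 0,"wx": 0,"wy": 0,"wz": 0,"claw": -0.2}])

```text
clock: 18.58
tcp_pos: [0.6962, 0.0092, 0.2446]
orientation: [-0.001, 0.776, 0.631, -0.001]
wrist_force: [-0.1, 0.7, -0.6]
finger_gap: 0.0509
grip_force: 0.0
```

```bash
python3 - <<'E'
from m import *
s=env.get_state(); print(s['tcp_pos'],s['finger_gap'])
for n in("top","scene"):
    i,w,T=cloud(n); P=w.reshape(-1,3)
    for nm,x,y,z0,z1 in(("mill",.439,-.315,.125,.2),("jar",.4325,-.2195,.108,.15)):
        Q=P[(np.hypot(P[:,0]-x,P[:,1]-y)<.04)&(P[:,2]>z0)&(P[:,2]<z1)]
        print(n,nm,len(Q),Q[:,2].max() if len(Q) else 0,cv2.minEnclosingCircle((Q[:,:2]*1000).astype(np.float32)) if len(Q) else 0)
E
```

```text
[0.69616784 0.00917567 0.24463969] 0.05090396811967155
top mill 292 0.16682879017608632 ((440.5121765136719, -313.6669616699219), 25.26917266845703)
top jar 224 0.12770940792300567 ((431.5129089355469, -216.64144897460938), 22.631607055664062)
scene mill 459 0.16668900496325445 ((438.68157958984375, -315.8974304199219), 25.08156394958496)
scene jar 329 0.12679623522325623 ((429.68316650390625, -218.9534912109375), 22.760713577270508)
```

Both stand upright on the board. Now I'll go down to the narrow stopper.

carry_out(moves=[{"tx": 0,"ty": 0,"tz": -4,"wx": 0,"wy": 0,"wz": 0,"claw": -0.2},{"tx": 0,"ty": 0,"tz": -5,"wx": 0,"wy": 0,"wz": 0,"claw": -0.2},{"tx": 0,"ty": 0,"tz": -4,"wx": 0,"wy": 0,"wz": 0,"claw": -0.2},{"tx": 0,"ty": 0,"tz": -3,"wx": 0,"wy": 0,"wz": 0,"claw": -0.2},{"tx": 0,"ty": 0,"tz": 0,"wx": 0,"wy": 0,"wz": 0,"claw": -0.2},{"tx": 0,"ty": 0,"tz": 0,"wx": 0,"wy": 0,"wz": 0,"claw": -0.2}])

```text
clock: 19.42
tcp_pos: [0.6947, 0.005, 0.0902]
orientation: [0.001, 0.777, 0.629, 0.001]
wrist_force: [0.6, 0.1, 0.4]
finger_gap: 0.0514
grip_force: 0.0
```

```bash
python3 - <<'E'
from m import *
s=env.get_state(); print(s['tcp_pos'],s['wrist_force'])
i,w,T=cloud("wrist");P=w[150:360,200:440].reshape(-1,3);Q=P[(P[:,2]>.06)&(P[:,2]<.07)&(np.hypot(P[:,0]-.695,P[:,1]-.0055)<.025)]
print(len(Q),cv2.minEnclosingCircle((Q[:,:2]*1000).astype(np.float32)),Q.mean(0),np.percentile(Q[:,2],90))
E
```

```text
[0.69472992 0.00501881 0.09023082] [0.55202663 0.06757709 0.43713566]
1169 ((695.536376953125, 5.561400413513184), 12.082940101623535) [0.69591907 0.00705475 0.06436043] 0.06604994269143916
```

carry_out(moves=[{"tx": 0.1,"ty": 0.05,"tz": -2.5,"wx": 0,"wy": 0,"wz": 0,"claw": -0.2},{"tx": 0,"ty": 0,"tz": -1.7,"wx": 0,"wy": 0,"wz": 0,"claw": -0.2},{"tx": 0,"ty": 0,"tz": -0.5,"wx": 0,"wy": 0,"wz": 0,"claw": -0.2},{"tx": 0,"ty": 0,"tz": 0,"wx": 0,"wy": 0,"wz": 0,"claw": 1},{"tx": 0,"ty": 0,"tz": 0,"wx": 0,"wy": 0,"wz": 0,"claw": 1},{"tx": 0,"ty": 0,"tz": 0,"wx": 0,"wy": 0,"wz": 0,"claw": 1},{"tx": 0,"ty": 0,"tz": 0,"wx": 0,"wy": 0,"wz": 0,"claw": 1},{"tx": 0,"ty": 0,"tz": 0,"wx": 0,"wy": 0,"wz": 0,"claw": 1}], newtons=50)

```text
clock: 20.48
tcp_pos: [0.6959, 0.0065, 0.0424]
orientation: [0.001, 0.777, 0.63, 0.001]
wrist_force: [-1.2, 0.2, 5.5]
finger_gap: 0.0167
grip_force: 40.5
```

The gap reads 16.7 mm on a 24 mm knob, so I'll look.

```bash
python3 - <<'E'
from m import *
s=env.get_state(); print(s['tcp_pos'],s['wrist_force'],s['finger_gap'],s['grip_force'],s['ft_torque'])
i,w,T=cloud("wrist")
cv2.imwrite("pics/g3.png",cv2.resize(i[150:400,170:470],(600,500)))
P=w[150:400,170:470].reshape(-1,3);Q=P[(P[:,2]>.058)&(P[:,2]<.09)&(np.hypot(P[:,0]-.695,P[:,1]-.0055)<.013)]
print(len(Q),Q.mean(0),np.percentile(Q[:,2],[5,50,90]))
E
```

```text
[0.6958798  0.00654944 0.04238693] [-1.16814533  0.18576373  5.49782196] 0.016719913259211742 40.471064443700016 [ 0.03593624  0.42604586 -0.01207329]
1998 [0.69637575 0.0077869  0.06685415] [0.06080081 0.06538172 0.07666236]
```

View pics/g3.png

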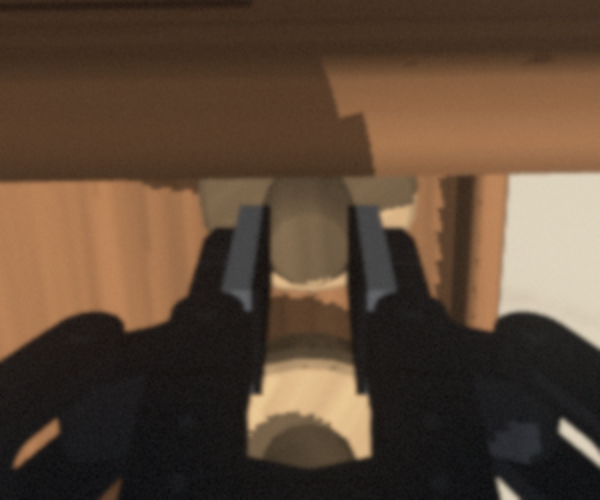

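The picture shows the pads on either side of the knob at (310,225), touching at its full width, with the tips just above the flange. I'll test-lift.

carry_out(moves=[{"tx": 0,"ty": 0,"tz": 0.5,"wx": 0,"wy": 0,"wz": 0,"claw": 1},{"tx": 0,"ty": 0,"tz": 1,"wx": 0,"wy": 0,"wz": 0,"claw": 1},{"tx": 0,"ty": 0,"tz": 1.5,"wx": 0,"wy": 0,"wz": 0,"claw": 1},{"tx": 0,"ty": 0,"tz": 0,"wx": 0,"wy": 0,"wz": 0,"claw": 1}])

```text
clock: 21.02
tcp_pos: [0.6967, 0.0064, 0.0731]
orientation: [0.001, 0.777, 0.629, 0.001]
wrist_force: [0.4, -0.4, 0.6]
finger_gap: 0.0
grip_force: 0.0
```

```bash
python3 - <<'E'
from m import *
s=env.get_state(); print(s['tcp_pos'],s['wrist_force'],s['finger_gap'],s['grip_force'])
i,w,T=cloud("wrist")
cv2.imwrite("pics/g4.png",cv2.resize(i[150:400,170:470],(600,500)))
P=w[150:400,170:470].reshape(-1,3);Q=P[np.hypot(P[:,0]-.695,P[:,1]-.0055)<.04]
h=np.histogram(Q[:,2],np.arange(0,.16,.004));print([(round(float(b),3),int(c)) for c,b in zip(*h) if c>40])
E
```

```text
[0.69668273 0.00636883 0.0730717 ] [ 0.39373104 -0.35486372  0.62717562] 2.3482900988687405e-05 0.0
[(0.008, 1129), (0.012, 117), (0.036, 3647), (0.04, 339), (0.044, 46), (0.048, 87), (0.052, 100), (0.056, 99), (0.06, 391), (0.064, 750), (0.096, 112), (0.1, 247), (0.104, 299), (0.108, 313), (0.112, 352), (0.116, 370), (0.12, 422), (0.124, 255), (0.128, 776), (0.132, 332), (0.136, 1142), (0.14, 1825), (0.144, 2531), (0.148, 4622), (0.152, 2181)]
```

View pics/g4.png

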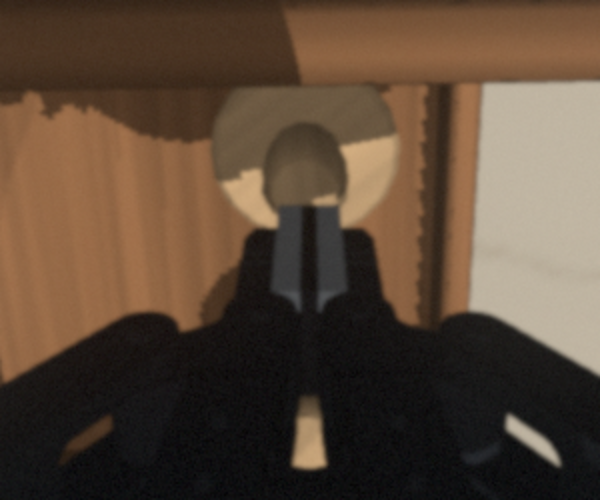

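The grip slipped off and the stopper is still in place. I'll check where the shut finger tips really are, using the depth image.

```bash
python3 - <<'E'
from m import *
s=env.get_state(); i,w,T=cloud("wrist"); q=s['orientation']
Rt=R.from_quat([q[1],q[2],q[3],q[0]]).as_matrix()
c=w-s['tcp_pos']; t=c@Rt   # tool coords
for r in range(244,312,5):
    print(r,[ (t[r,cc]*1000).round(1).tolist() for cc in (312,335)], (w[r,312]*1000).round(1))
m=(i[240:310,290:350].max(2)<200)
P=w.reshape(-1,3);Q=P[(P[:,2]>.061)&(P[:,2]<.07)&(np.hypot(P[:,0]-.695,P[:,1]-.0055)<.03)]
print("knob",cv2.minEnclosingCircle((Q[:,:2]*1000).astype(np.float32)),"flange",end='')
Q=P[(P[:,2]>.035)&(P[:,2]<.043)&(np.hypot(P[:,0]-.695,P[:,1]-.0055)<.035)];print(cv2.minEnclosingCircle((Q[:,:2]*1000).astype(np.float32)))
print(s['joint_pos'],Rt.round(3))
E
```

```text
244 [[0.4, -6.2, 6.9], [0.7, 5.9, 6.2]] [690.1   8.1  65.2]
249 [[-2.2, -6.2, 6.1], [-2.5, 5.9, 6.8]] [689.5   5.6  65.9]
254 [[10.7, -5.0, -25.9], [10.6, 4.9, -25.8]] [693.3  18.   98. ]
259 [[nan, nan, nan], [10.5, 4.8, -30.1]] [nan nan nan]
264 [[11.1, -4.7, -35.7], [10.2, 4.7, -34.0]] [693.7  18.3 107.8]
269 [[10.3, -4.6, -38.4], [10.2, 4.5, -38.2]] [693.6  17.5 110.5]
274 [[10.4, -4.5, -42.5], [10.4, 4.4, -42.5]] [693.8  17.5 114.6]
279 [[10.6, -4.3, -46.6], [10.6, 4.3, -46.6]] [694.   17.7 118.7]
284 [[10.8, -4.2, -50.5], [11.0, 4.2, -50.9]] [694.1  17.9 122.5]
289 [[nan, nan, nan], [9.9, 4.1, -52.5]] [nan nan nan]
294 [[10.5, -4.0, -56.6], [10.8, 4.0, -57.0]] [694.3  17.6 128.7]
299 [[11.1, -3.8, -60.6], [11.8, 3.9, -61.7]] [694.5  18.1 132.6]
304 [[11.7, -3.7, -64.4], [11.7, 3.8, -64.3]] [694.8  18.7 136.4]
309 [[11.4, -3.6, -66.7], [11.4, 3.7, -66.6]] [694.8  18.4 138.7]
knob ((695.759521484375, 5.903907775878906), 11.994235038757324) flange((695.64013671875, 5.363324165344238), 29.073060989379883)
[-1.05923455e-01  6.09082937e-01  1.67123233e-01  1.12683032e+00
 -1.92296986e-05  1.67391262e+00] [[ 0.208  0.978  0.002]
 [ 0.978 -0.208 -0.   ]
 [ 0.     0.002 -1.   ]]
```

The depth shows the shut tips really end about 24 mm behind the reported TCP, so the pads only caught the top of the knob. They are centred sideways. I'll open and go about 21 mm lower.

carry_out(moves=[{"tx": -0.1,"ty": 0,"tz": 0,"wx": 0,"wy": 0,"wz": 0,"claw": -0.2},{"tx": 0,"ty": 0,"tz": 0,"wx": 0,"wy": 0,"wz": 0,"claw": -0.2},{"tx": 0,"ty": 0,"tz": 0,"wx": 0,"wy": 0,"wz": 0,"claw": -0.2},{"tx": 0,"ty": 0,"tz": -2,"wx": 0,"wy": 0,"wz": 0,"claw": -0.2},{"tx": 0,"ty": 0,"tz": -2,"wx": 0,"wy": 0,"wz": 0,"claw": -0.2},{"tx": 0,"ty": 0,"tz": -1,"wx": 0,"wy": 0,"wz": 0,"claw": -0.2},{"tx": 0,"ty": 0,"tz": 0,"wx": 0,"wy": 0,"wz": 0,"claw": -0.2}])

```text
clock: 22.0
tcp_pos: [0.6936, 0.0066, 0.0201]
orientation: [-0.001, 0.777, 0.629, -0.001]
wrist_force: [-0.4, 0.8, 0.1]
finger_gap: 0.0513
grip_force: 0.0
```

carry_out(moves=[{"tx": 0,"ty": 0,"tz": 0,"wx": 0,"wy": 0,"wz": 0,"claw": 1},{"tx": 0,"ty": 0,"tz": 0,"wx": 0,"wy": 0,"wz": 0,"claw": 1},{"tx": 0,"ty": 0,"tz": 0,"wx": 0,"wy": 0,"wz": 0,"claw": 1},{"tx": 0,"ty": 0,"tz": 0,"wx": 0,"wy": 0,"wz": 0,"claw": 1},{"tx": 0,"ty": 0,"tz": 0,"wx": 0,"wy": 0,"wz": 0,"claw": 1}])

```text
clock: 22.62
tcp_pos: [0.6954, 0.0064, 0.0222]
orientation: [0.001, 0.777, 0.629, 0.001]
wrist_force: [1.2, -0.4, 5.8]
finger_gap: 0.0215
grip_force: 49.3
```

carry_out(moves=[{"tx": 0,"ty": 0,"tz": 0.5,"wx": 0,"wy": 0,"wz": 0,"claw": 1},{"tx": 0,"ty": 0,"tz": 1,"wx": 0,"wy": 0,"wz": 0,"claw": 1},{"tx": 0,"ty": 0,"tz": 1.5,"wx": 0,"wy": 0,"wz": 0,"claw": 1},{"tx": 0,"ty": 0,"tz": 0,"wx": 0,"wy": 0,"wz": 0,"claw": 1}])

```text
clock: 23.12
tcp_pos: [0.6958, 0.0064, 0.0532]
orientation: [0.001, 0.777, 0.63, 0.001]
wrist_force: [0.5, 0.7, -1.5]
finger_gap: 0.0212
grip_force: 49.0
```

Held. I'll lift it and carry it over the front lip to above the narrow canister.

carry_out(moves=[{"tx": 0,"ty": 0,"tz": 4,"wx": 0,"wy": 0,"wz": 0,"claw": 1},{"tx": -1,"ty": 0,"tz": 4.5,"wx": 0,"wy": 0,"wz": 0,"claw": 1},{"tx": -4,"ty": -0.2,"tz": 0.5,"wx": 0,"wy": 0,"wz": 0,"claw": 1},{"tx": -5,"ty": -0.3,"tz": 0,"wx": 0,"wy": 0,"wz": 0,"claw": 1},{"tx": -5,"ty": -0.3,"tz": 0,"wx": 0,"wy": 0,"wz": 0,"claw": 1},{"tx": -5,"ty": -0.3,"tz": 0,"wx": 0,"wy": 0,"wz": 0,"claw": 1},{"tx": -5,"ty": -0.3,"tz": 0,"wx": 0,"wy": 0,"wz": 0,"claw": 1},{"tx": -3,"ty": -0.2,"tz": 0,"wx": 0,"wy": 0,"wz": 0,"claw": 1}])

```text
clock: 24.12
tcp_pos: [0.4116, -0.0092, 0.1409]
orientation: [-0.0, 0.777, 0.629, -0.0]
wrist_force: [0.2, 1.0, -0.1]
finger_gap: 0.0216
grip_force: 49.2
```

carry_out(moves=[{"tx": 0,"ty": 0,"tz": 0,"wx": 0,"wy": 0,"wz": 0,"claw": 1},{"tx": 0,"ty": 0,"tz": 0,"wx": 0,"wy": 0,"wz": 0,"claw": 1}])

```text
clock: 24.38
tcp_pos: [0.4153, -0.0097, 0.1415]
orientation: [0.001, 0.777, 0.629, 0.001]
wrist_force: [0.9, -0.3, -0.4]
finger_gap: 0.0216
grip_force: 49.2
```

```bash
cat > st.py <<'E'
from m import *
import sys
# flange of held stopper: annulus pixels at its height around the TCP; lip of canister
cx,cy,rim=[float(a) for a in sys.argv[1:4]]
s=env.get_state(); i,w,T=cloud("wrist"); P=w.reshape(-1,3); t=s['tcp_pos']; print(t,s['wrist_force'].round(1))
Q=P[np.hypot(P[:,0]-t[0],P[:,1]-t[1])<.045]; Q=Q[Q[:,2]>rim+.01]
h=np.histogram(Q[:,2],np.arange(rim,.3,.003)); print([(round(float(b),3),int(c)) for c,b in zip(*h) if c>60])
for z0 in np.arange(t[2]+.006,t[2]+.04,.003):
    F=Q[abs(Q[:,2]-z0)<.002]
    if len(F)>100: print(z0.round(4),len(F),cv2.minEnclosingCircle((F[:,:2]*1000).astype(np.float32)))
L=P[(abs(P[:,2]-rim)<.004)&(np.hypot(P[:,0]-cx,P[:,1]-cy)<.05)]; print("lip",len(L),cv2.minEnclosingCircle((L[:,:2]*1000).astype(np.float32)),np.median(L[:,2]))
cv2.imwrite("pics/st%d.png"%int(s['clock']*100),i)
E
python3 st.py .416 -.009 .085; ls pics
```

```text
[ 0.41532841 -0.00967676  0.1414966 ] [ 0.9 -0.3 -0.4]
[(0.151, 162), (0.154, 464), (0.157, 4270), (0.16, 115), (0.163, 138), (0.166, 238), (0.169, 358), (0.172, 380), (0.175, 440), (0.178, 509), (0.181, 1105), (0.184, 1679), (0.187, 351), (0.19, 367), (0.193, 261), (0.196, 620), (0.199, 414), (0.202, 442), (0.205, 947), (0.208, 1072), (0.211, 1358), (0.214, 2873), (0.217, 3735), (0.22, 1480), (0.223, 994), (0.226, 1177), (0.229, 1506), (0.232, 1947), (0.235, 2187), (0.238, 1906), (0.241, 1416), (0.244, 1188), (0.247, 99)]
0.1535 267 ((415.4169616699219, -5.837456226348877), 28.382455825805664)
0.1565 2792 ((415.4750061035156, -10.46268367767334), 29.13070297241211)
0.1595 3968 ((416.13116455078125, -9.850818634033203), 28.671140670776367)
0.1625 137 ((414.01300048828125, 4.9430012702941895), 19.689790725708008)
0.1655 240 ((417.82672119140625, 0.5859179496765137), 17.149457931518555)
0.1685 385 ((417.009765625, -3.932532548904419), 23.5540771484375)
0.1715 505 ((416.9528503417969, -3.439549207687378), 24.124164581298828)
0.1745 515 ((417.04473876953125, -3.2958555221557617), 24.220197677612305)
0.1775 596 ((416.81903076171875, -3.94638991355896), 24.34255599975586)
0.1805 931 ((416.9058837890625, -3.556178331375122), 24.3443660736084)
lip 1419 ((416.2873840332031, -8.746649742126465), 30.905601501464844) 0.08365971660519153
g1.png
g2.png
g3.png
g4.png
scene0.png
st2437.png
top0.png
w1.png
w2.png
z.png
```

The held stopper's flange centre is (415.7,-10.2) and its underside is at 0.1305; the lip centre is (416.1,-9.2). I'll nudge it and lower.

carry_out(moves=[{"tx": 0.04,"ty": 0.08,"tz": -2,"wx": 0,"wy": 0,"wz": 0,"claw": 1},{"tx": 0,"ty": 0,"tz": -2,"wx": 0,"wy": 0,"wz": 0,"claw": 1},{"tx": 0,"ty": 0,"tz": -0.5,"wx": 0,"wy": 0,"wz": 0,"claw": 1},{"tx": 0,"ty": 0,"tz": -0.3,"wx": 0,"wy": 0,"wz": 0,"claw": 1},{"tx": 0,"ty": 0,"tz": -0.3,"wx": 0,"wy": 0,"wz": 0,"claw": 1},{"tx": 0,"ty": 0,"tz": 0,"wx": 0,"wy": 0,"wz": 0,"claw": 1}])

```text
clock: 25.18
tcp_pos: [0.415, -0.0087, 0.0903]
orientation: [0.0, 0.777, 0.629, 0.0]
wrist_force: [-0.7, 0.3, -0.8]
finger_gap: 0.0214
grip_force: 49.2
```

Underside is about 6 mm below the rim with no force, so I'll go on.

carry_out(moves=[{"tx": 0.04,"ty": 0,"tz": -0.4,"wx": 0,"wy": 0,"wz": 0,"claw": 1},{"tx": 0,"ty": 0,"tz": -0.4,"wx": 0,"wy": 0,"wz": 0,"claw": 1},{"tx": 0,"ty": 0,"tz": -0.3,"wx": 0,"wy": 0,"wz": 0,"claw": 1},{"tx": 0,"ty": 0,"tz": -0.2,"wx": 0,"wy": 0,"wz": 0,"claw": 1},{"tx": 0,"ty": 0,"tz": -0.1,"wx": 0,"wy": 0,"wz": 0,"claw": 1},{"tx": 0,"ty": 0,"tz": 0,"wx": 0,"wy": 0,"wz": 0,"claw": 1}])

```text
clock: 25.92
tcp_pos: [0.4155, -0.0087, 0.0761]
orientation: [0.0, 0.777, 0.629, 0.0]
wrist_force: [1.5, 0.2, -0.3]
finger_gap: 0.0217
grip_force: 49.3
```

carry_out(moves=[{"tx": 0,"ty": 0,"tz": -0.15,"wx": 0,"wy": 0,"wz": 0,"claw": 1},{"tx": 0,"ty": 0,"tz": -0.1,"wx": 0,"wy": 0,"wz": 0,"claw": 1},{"tx": 0,"ty": 0,"tz": 0,"wx": 0,"wy": 0,"wz": 0,"claw": 1},{"tx": 0,"ty": 0,"tz": 0,"wx": 0,"wy": 0,"wz": 0,"claw": 1}])

```text
clock: 26.42
tcp_pos: [0.4158, -0.0086, 0.075]
orientation: [0.001, 0.777, 0.63, 0.001]
wrist_force: [-1.4, 2.1, 14.3]
finger_gap: 0.0216
grip_force: 50.5
```

carry_out(moves=[{"tx": 0,"ty": 0,"tz": 0.25,"wx": 0,"wy": 0,"wz": 0,"claw": 1},{"tx": 0,"ty": 0,"tz": 0,"wx": 0,"wy": 0,"wz": 0,"claw": -0.3},{"tx": 0,"ty": 0,"tz": 0,"wx": 0,"wy": 0,"wz": 0,"claw": -0.3},{"tx": 0,"ty": 0,"tz": 0,"wx": 0,"wy": 0,"wz": 0,"claw": -0.3},{"tx": 0,"ty": 0,"tz": 3,"wx": 0,"wy": 0,"wz": 0,"claw": -0.3},{"tx": 0,"ty": 0,"tz": 4.5,"wx": 0,"wy": 0,"wz": 0,"claw": -0.3},{"tx": 0,"ty": 0,"tz": 4.5,"wx": 0,"wy": 0,"wz": 0,"claw": -0.3},{"tx": 0,"ty": 0,"tz": 0,"wx": 0,"wy": 0,"wz": 0,"claw": -0.3}])

```text
clock: 27.42
tcp_pos: [0.4174, -0.0092, 0.1992]
orientation: [0.003, 0.777, 0.629, 0.002]
wrist_force: [-0.1, 0.5, -0.6]
finger_gap: 0.0553
grip_force: 0.0
```

```bash
python3 - <<'E'
from m import *
s=env.get_state(); print(s['tcp_pos'])
for n in("wrist","scene"):
    i,w,T=cloud(n); P=w.reshape(-1,3); P=P[np.hypot(P[:,0]-.416,P[:,1]+.009)<.045]
    for z0,z1 in((.080,.0875),(.0885,.098),(.114,.126)):
        Q=P[(P[:,2]>z0)&(P[:,2]<z1)]
        if len(Q)>5: print(n,z0,len(Q),np.median(Q[:,2]),cv2.minEnclosingCircle((Q[:,:2]*1000).astype(np.float32)))
E
```

```text
[ 0.41741555 -0.00923285  0.19919904]
wrist 0.08 394 0.08412751396890242 ((416.4562683105469, -9.060673713684082), 30.92881965637207)
wrist 0.0885 2938 0.09202337998829138 ((416.0022888183594, -9.4479398727417), 29.190303802490234)
wrist 0.114 730 0.11793742364527357 ((415.8709716796875, -9.382365226745605), 11.872360229492188)
scene 0.08 39 0.08535210605385224 ((415.9085998535156, -10.153491973876953), 30.893522262573242)
scene 0.0885 282 0.09339856667131147 ((414.4515686035156, -10.95691204071045), 29.906007766723633)
scene 0.114 64 0.1185308659839121 ((414.23822021484375, -10.85908031463623), 11.900389671325684)
```

The narrow stopper is seated: flange top at 0.092–0.093 and centred. Next is the wide stopper.

carry_out(moves=[{"tx": 4.5,"ty": -1.2,"tz": 0,"wx": 0,"wy": 0,"wz": 0,"claw": -0.3},{"tx": 5.5,"ty": -1.5,"tz": 0,"wx": 0,"wy": 0,"wz": 0,"claw": -0.3},{"tx": 5.5,"ty": -1.5,"tz": 0,"wx": 0,"wy": 0,"wz": 0,"claw": -0.3},{"tx": 5.5,"ty": -1.5,"tz": 0,"wx": 0,"wy": 0,"wz": 0,"claw": -0.3},{"tx": 5.1,"ty": -1.2,"tz": -1,"wx": 0,"wy": 0,"wz": 0,"claw": -0.3},{"tx": 0,"ty": 0,"tz": -4,"wx": 0,"wy": 0,"wz": 0,"claw": -0.3},{"tx": 0,"ty": 0,"tz": -4,"wx": 0,"wy": 0,"wz": 0,"claw": -0.3},{"tx": 0,"ty": 0,"tz": -2,"wx": 0,"wy": 0,"wz": 0,"claw": -0.3}])

```text
clock: 28.52
tcp_pos: [0.673, -0.077, 0.0801]
orientation: [-0.003, 0.777, 0.629, -0.003]
wrist_force: [0.6, 0.3, -0.2]
finger_gap: 0.0554
grip_force: 0.0
```

carry_out(moves=[{"tx": 0,"ty": 0,"tz": 0,"wx": 0,"wy": 0,"wz": 0,"claw": -0.3},{"tx": 0,"ty": 0,"tz": 0,"wx": 0,"wy": 0,"wz": 0,"claw": -0.3}])

```text
clock: 28.78
tcp_pos: [0.676, -0.0777, 0.086]
orientation: [-0.0, 0.777, 0.629, -0.0]
wrist_force: [0.5, -0.2, -0.2]
finger_gap: 0.0554
grip_force: 0.0
```

```bash
python3 - <<'E'
from m import *
s=env.get_state(); print(s['tcp_pos'],s['wrist_force'])
i,w,T=cloud("wrist");P=w.reshape(-1,3);Q=P[(P[:,2]>.06)&(P[:,2]<.07)&(np.hypot(P[:,0]-.678,P[:,1]+.078)<.025)]
print(len(Q),cv2.minEnclosingCircle((Q[:,:2]*1000).astype(np.float32)),Q.mean(0),np.percentile(Q[:,2],90))
E
```

```text
[ 0.67604953 -0.07767478  0.08596181] [ 0.49426979 -0.18077203 -0.20118246]
1916 ((678.216064453125, -78.10443115234375), 15.008145332336426) [ 0.67853601 -0.07654046  0.06458012] 0.06616091907276855
```

carry_out(moves=[{"tx": 0.2,"ty": 0,"tz": -2.5,"wx": 0,"wy": 0,"wz": 0,"claw": -0.3},{"tx": 0,"ty": 0,"tz": -2.5,"wx": 0,"wy": 0,"wz": 0,"claw": -0.3},{"tx": 0,"ty": 0,"tz": -1.3,"wx": 0,"wy": 0,"wz": 0,"claw": -0.3},{"tx": 0,"ty": 0,"tz": 0,"wx": 0,"wy": 0,"wz": 0,"claw": -0.3},{"tx": 0,"ty": 0,"tz": 0,"wx": 0,"wy": 0,"wz": 0,"claw": 1},{"tx": 0,"ty": 0,"tz": 0,"wx": 0,"wy": 0,"wz": 0,"claw": 1},{"tx": 0,"ty": 0,"tz": 0,"wx": 0,"wy": 0,"wz": 0,"claw": 1},{"tx": 0,"ty": 0,"tz": 0,"wx": 0,"wy": 0,"wz": 0,"claw": 1}])

```text
clock: 29.82
tcp_pos: [0.679, -0.0778, 0.0247]
orientation: [0.001, 0.777, 0.63, 0.001]
wrist_force: [-2.4, -0.1, 5.4]
finger_gap: 0.0276
grip_force: 49.4
```

carry_out(moves=[{"tx": 0,"ty": 0,"tz": 0.5,"wx": 0,"wy": 0,"wz": 0,"claw": 1},{"tx": 0,"ty": 0,"tz": 1,"wx": 0,"wy": 0,"wz": 0,"claw": 1},{"tx": 0,"ty": 0,"tz": 1.5,"wx": 0,"wy": 0,"wz": 0,"claw": 1},{"tx": 0,"ty": 0,"tz": 0,"wx": 0,"wy": 0,"wz": 0,"claw": 1}])

```text
clock: 30.32
tcp_pos: [0.6797, -0.078, 0.0553]
orientation: [0.002, 0.777, 0.63, 0.001]
wrist_force: [-0.4, 0.1, -1.6]
finger_gap: 0.0275
grip_force: 49.3
```

Held. I'll carry it over the left panel to the wide canister.

carry_out(moves=[{"tx": 0,"ty": 0,"tz": 4.5,"wx": 0,"wy": 0,"wz": 0,"claw": 1},{"tx": 0,"ty": 0,"tz": 5,"wx": 0,"wy": 0,"wz": 0,"claw": 1},{"tx": -0.6,"ty": 0.9,"tz": 4.5,"wx": 0,"wy": 0,"wz": 0,"claw": 1},{"tx": -2.4,"ty": 3.6,"tz": 0,"wx": 0,"wy": 0,"wz": 0,"claw": 1},{"tx": -3,"ty": 4.5,"tz": 0,"wx": 0,"wy": 0,"wz": 0,"claw": 1},{"tx": -3,"ty": 4.5,"tz": 0,"wx": 0,"wy": 0,"wz": 0,"claw": 1},{"tx": -3,"ty": 4.5,"tz": 0,"wx": 0,"wy": 0,"wz": 0,"claw": 1},{"tx": -3,"ty": 4.5,"tz": 0,"wx": 0,"wy": 0,"wz": 0,"claw": 1}])

```text
clock: 31.32
tcp_pos: [0.527, 0.1486, 0.1931]
orientation: [0.0, 0.777, 0.629, 0.0]
wrist_force: [0.8, 1.2, 0.2]
finger_gap: 0.0278
grip_force: 49.5
```

carry_out(moves=[{"tx": -3,"ty": 4.5,"tz": 0,"wx": 0,"wy": 0,"wz": 0,"claw": 1},{"tx": -3,"ty": 4.5,"tz": 0,"wx": 0,"wy": 0,"wz": 0,"claw": 1},{"tx": -2.4,"ty": 3.6,"tz": -1,"wx": 0,"wy": 0,"wz": 0,"claw": 1},{"tx": -1.3,"ty": 2.2,"tz": -2,"wx": 0,"wy": 0,"wz": 0,"claw": 1},{"tx": 0,"ty": 0,"tz": -1,"wx": 0,"wy": 0,"wz": 0,"claw": 1},{"tx": 0,"ty": 0,"tz": 0,"wx": 0,"wy": 0,"wz": 0,"claw": 1},{"tx": 0,"ty": 0,"tz": 0,"wx": 0,"wy": 0,"wz": 0,"claw": 1}])

```text
clock: 32.2
tcp_pos: [0.4321, 0.2947, 0.1536]
orientation: [0.0, 0.777, 0.629, 0.0]
wrist_force: [-0.2, -0.9, -0.3]
finger_gap: 0.0276
grip_force: 49.5
```

```bash
python3 st.py .4325 .2945 .100
```

```text
[0.43212103 0.29469906 0.15355996] [-0.2 -0.9 -0.3]
[(0.16, 109), (0.163, 295), (0.166, 6031), (0.169, 1293), (0.172, 116), (0.175, 146), (0.178, 289), (0.181, 396), (0.184, 416), (0.187, 480), (0.19, 1038), (0.193, 3010), (0.196, 387), (0.199, 370), (0.202, 364), (0.205, 298), (0.208, 485), (0.211, 632), (0.214, 421), (0.217, 843), (0.22, 1002), (0.223, 1184), (0.226, 2624), (0.229, 3714), (0.232, 1246), (0.235, 804), (0.238, 972), (0.241, 1295), (0.244, 1794), (0.247, 1967), (0.25, 1867), (0.253, 1414), (0.256, 1201), (0.259, 117)]
0.1626 209 ((435.9003601074219, 303.69500732421875), 33.16709518432617)
0.1656 1610 ((431.6123046875, 293.9091491699219), 35.49263000488281)
0.1686 7068 ((431.71429443359375, 294.40252685546875), 34.79166793823242)
0.1716 440 ((429.07391357421875, 296.184326171875), 31.673561096191406)
0.1746 156 ((433.9060363769531, 301.07061767578125), 14.121407508850098)
0.1776 260 ((432.88702392578125, 302.87408447265625), 21.646291732788086)
0.1806 445 ((433.7549133300781, 300.7044677734375), 25.89186668395996)
0.1836 526 ((433.84881591796875, 300.54217529296875), 26.91007423400879)
0.1866 583 ((433.7008056640625, 300.5704345703125), 27.351938247680664)
0.1896 879 ((433.5877990722656, 300.46221923828125), 27.43949317932129)
0.1926 2397 ((433.5562744140625, 300.45037841796875), 27.4111328125)
lip 1617 ((434.08734130859375, 296.2279968261719), 37.78555679321289) 0.0987340609449443
```

```bash
python3 - <<'E'
from m import *
s=env.get_state(); i,w,T=cloud("wrist"); P=w.reshape(-1,3)
L=P[(abs(P[:,2]-.0985)<.004)&(np.hypot(P[:,0]-.433,P[:,1]-.295)<.048)]
for c0 in ((.434,.296),(.4328,.2948)):
    d=L[:,:2]-c0; a=np.arctan2(d[:,1],d[:,0]); r=np.hypot(*d.T)
    print([(k*30,int(((a//(np.pi/6))==k).sum()),float((r[(a//(np.pi/6))==k].max()*1000).round(1)),float((r[(a//(np.pi/6))==k].min()*1000).round(1))) for k in range(-6,6) if ((a//(np.pi/6))==k).any()])
F=P[(abs(P[:,2]-.1675)<.003)&(np.hypot(P[:,0]-.432,P[:,1]-.2945)<.04)]
d=F[:,:2]-(.4317,.2944); a=np.arctan2(d[:,1],d[:,0]); r=np.hypot(*d.T)
print([(k*30,float((r[(a//(np.pi/6))==k].max()*1000).round(1))) for k in range(-6,6) if ((a//(np.pi/6))==k).any()])
E
```

```text
[(-30, 131, 37.6, 29.5), (0, 305, 37.3, 28.9), (30, 295, 36.9, 29.0), (60, 297, 37.0, 28.8), (90, 298, 37.1, 29.2), (120, 301, 37.7, 29.3), (150, 148, 37.9, 30.0)]
[(-30, 112, 38.5, 30.6), (0, 317, 38.6, 30.5), (30, 309, 38.6, 30.7), (60, 312, 38.4, 30.4), (90, 304, 38.2, 29.7), (120, 304, 37.5, 29.3), (150, 117, 37.3, 29.5)]
[(-180, 34.7), (-150, 34.8), (-120, 35.2), (-90, 35.4), (-30, 35.1), (0, 35.2), (30, 35.1), (60, 35.2), (90, 34.8), (120, 34.6), (150, 34.7)]
```

Best estimate of the lip centre is (433.6,295.2), against the flange at (431.7,294.4). I'll correct for that and lower.

carry_out(moves=[{"tx": 0.18,"ty": 0.09,"tz": -1.8,"wx": 0,"wy": 0,"wz": 0,"claw": 1},{"tx": 0,"ty": 0,"tz": -1.8,"wx": 0,"wy": 0,"wz": 0,"claw": 1},{"tx": 0,"ty": 0,"tz": -0.5,"wx": 0,"wy": 0,"wz": 0,"claw": 1},{"tx": 0,"ty": 0,"tz": -0.3,"wx": 0,"wy": 0,"wz": 0,"claw": 1},{"tx": 0,"ty": 0,"tz": -0.2,"wx": 0,"wy": 0,"wz": 0,"claw": 1},{"tx": 0,"ty": 0,"tz": 0,"wx": 0,"wy": 0,"wz": 0,"claw": 1}])

```text
clock: 33.05
tcp_pos: [0.4332, 0.2963, 0.1074]
orientation: [0.0, 0.777, 0.629, 0.0]
wrist_force: [0.4, 0.2, -0.7]
finger_gap: 0.0274
grip_force: 49.5
```

carry_out(moves=[{"tx": 0,"ty": 0,"tz": -0.3,"wx": 0,"wy": 0,"wz": 0,"claw": 1},{"tx": 0,"ty": 0,"tz": -0.3,"wx": 0,"wy": 0,"wz": 0,"claw": 1},{"tx": 0,"ty": 0,"tz": -0.2,"wx": 0,"wy": 0,"wz": 0,"claw": 1},{"tx": 0,"ty": 0,"tz": 0,"wx": 0,"wy": 0,"wz": 0,"claw": 1}])

```text
clock: 33.55
tcp_pos: [0.4334, 0.2962, 0.099]
orientation: [0.0, 0.777, 0.629, 0.0]
wrist_force: [2.8, -1.2, -1.3]
finger_gap: 0.0273
grip_force: 49.5
```

carry_out(moves=[{"tx": 0.04,"ty": -0.03,"tz": -0.3,"wx": 0,"wy": 0,"wz": 0,"claw": 1},{"tx": 0,"ty": 0,"tz": -0.3,"wx": 0,"wy": 0,"wz": 0,"claw": 1},{"tx": 0,"ty": 0,"tz": -0.15,"wx": 0,"wy": 0,"wz": 0,"claw": 1},{"tx": 0,"ty": 0,"tz": 0,"wx": 0,"wy": 0,"wz": 0,"claw": 1},{"tx": 0,"ty": 0,"tz": 0,"wx": 0,"wy": 0,"wz": 0,"claw": 1}])

```text
clock: 34.17
tcp_pos: [0.4334, 0.2961, 0.0925]
orientation: [0.0, 0.777, 0.63, 0.001]
wrist_force: [-1.5, -1.5, 8.1]
finger_gap: 0.0277
grip_force: 50.1
```

carry_out(moves=[{"tx": 0,"ty": 0,"tz": -0.15,"wx": 0,"wy": 0,"wz": 0,"claw": 1},{"tx": 0,"ty": 0,"tz": 0,"wx": 0,"wy": 0,"wz": 0,"claw": 1},{"tx": 0,"ty": 0,"tz": 0,"wx": 0,"wy": 0,"wz": 0,"claw": 1}])

```text
clock: 34.55
tcp_pos: [0.4334, 0.2961, 0.0922]
orientation: [0.0, 0.777, 0.63, 0.001]
wrist_force: [-5.3, -3.0, 16.2]
finger_gap: 0.0271
grip_force: 50.9
```

carry_out(moves=[{"tx": 0,"ty": 0,"tz": 0.25,"wx": 0,"wy": 0,"wz": 0,"claw": 1},{"tx": 0,"ty": 0,"tz": 0,"wx": 0,"wy": 0,"wz": 0,"claw": -0.3},{"tx": 0,"ty": 0,"tz": 0,"wx": 0,"wy": 0,"wz": 0,"claw": -0.3},{"tx": 0,"ty": 0,"tz": 0,"wx": 0,"wy": 0,"wz": 0,"claw": -0.3},{"tx": 0,"ty": 0,"tz": 3,"wx": 0,"wy": 0,"wz": 0,"claw": -0.3},{"tx": 0,"ty": 0,"tz": 4.5,"wx": 0,"wy": 0,"wz": 0,"claw": -0.3},{"tx": 0,"ty": 0,"tz": 4.5,"wx": 0,"wy": 0,"wz": 0,"claw": -0.8},{"tx": 0,"ty": 0,"tz": 2,"wx": 0,"wy": 0,"wz": 0,"claw": -1}])

```text
clock: 35.55
tcp_pos: [0.4342, 0.2964, 0.2352]
orientation: [0.0, 0.777, 0.63, 0.002]
wrist_force: [-0.0, -0.3, -0.1]
finger_gap: 0.085
grip_force: 0.0
```

```bash
python3 - <<'E'
from m import *
s=env.get_state(); print(s['tcp_pos'])
for n in("wrist","scene","top"):
    i,w,T=cloud(n); P=w.reshape(-1,3)
    if n=="top":
        for nm,x,y,z0,z1 in(("mill",.439,-.315,.125,.2),("jar",.4325,-.2195,.108,.15),("narrow",.416,-.009,.0885,.098)):
            Q=P[(np.hypot(P[:,0]-x,P[:,1]-y)<.04)&(P[:,2]>z0)&(P[:,2]<z1)]
            print(nm,len(Q),Q[:,2].max(),cv2.minEnclosingCircle((Q[:,:2]*1000).astype(np.float32)))
        k=P[(np.hypot(P[:,0]-.439,P[:,1]+.315)<.03)&(P[:,2]>.158)];print("knob",k.mean(0))
    P=P[np.hypot(P[:,0]-.4335,P[:,1]-.2955)<.05]
    for z0,z1 in((.095,.1025),(.1035,.113),(.129,.14)):
        Q=P[(P[:,2]>z0)&(P[:,2]<z1)]
        if len(Q)>5: print(n,z0,len(Q),np.median(Q[:,2]),cv2.minEnclosingCircle((Q[:,:2]*1000).astype(np.float32)))
        if z0==.1035 and len(Q)>9: print(np.linalg.lstsq(np.c_[Q[:,:2]-Q[:,:2].mean(0),np.ones(len(Q))],Q[:,2],rcond=None)[0])
E
```

```text
[0.43420211 0.29642275 0.23518874]
wrist 0.095 641 0.09906070424943986 ((433.4705505371094, 294.8885803222656), 38.00458526611328)
wrist 0.1035 3752 0.10708403693271434 ((433.153564453125, 295.3694763183594), 35.027137756347656)
[-0.00131836 -0.00138068  0.10704233]
wrist 0.129 1008 0.13307219205246792 ((433.3388366699219, 295.48114013671875), 14.822359085083008)
scene 0.095 54 0.09956866284794497 ((432.1036071777344, 293.071533203125), 38.06259536743164)
scene 0.1035 279 0.10794744024081204 ((433.1518249511719, 293.0311279296875), 37.43687057495117)
[-0.00414031  0.00080792  0.10794058]
scene 0.129 72 0.13369208776429986 ((433.4258117675781, 292.8609924316406), 15.917201042175293)
mill 290 0.16570163891497924 ((440.4622497558594, -313.8982849121094), 24.836389541625977)
jar 224 0.12737707021668498 ((432.1275634765625, -216.4551239013672), 22.082517623901367)
narrow 245 0.0976598122102379 ((415.85626220703125, -9.009075164794922), 28.61648941040039)
knob [ 0.44113838 -0.31309424  0.16164384]
top 0.095 103 0.09949735783698244 ((433.11328125, 295.3365478515625), 37.89806365966797)
top 0.1035 347 0.10625233784174126 ((432.7503356933594, 295.3102722167969), 34.97990417480469)
[ 0.01462052 -0.00810785  0.10655956]
top 0.129 86 0.1325785675575195 ((432.4020690917969, 295.0130310058594), 14.960183143615723)
```

Both stoppers are seated level: wide flange top at about 0.107, centred. Now I'll return the mill.

carry_out(moves=[{"tx": 0,"ty": -5,"tz": 0,"wx": 0,"wy": 0,"wz": 0,"claw": -1},{"tx": 0.1,"ty": -6,"tz": 0,"wx": 0,"wy": 0,"wz": 0,"claw": -1},{"tx": 0.1,"ty": -6,"tz": 0,"wx": 0,"wy": 0,"wz": 0,"claw": -1},{"tx": 0,"ty": -6,"tz": 0,"wx": 0,"wy": 0,"wz": 0,"claw": -1},{"tx": 0.1,"ty": -6,"tz": 0,"wx": 0,"wy": 0,"wz": 0,"claw": -1},{"tx": 0.1,"ty": -6,"tz": 0,"wx": 0,"wy": 0,"wz": 0,"claw": -1},{"tx": 0,"ty": -6,"tz": 0,"wx": 0,"wy": 0,"wz": 0,"claw": -1},{"tx": 0.1,"ty": -6,"tz": 0,"wx": 0,"wy": 0,"wz": 0,"claw": -1}])

```text
clock: 36.7
tcp_pos: [0.4372, -0.1755, 0.2307]
orientation: [-0.001, 0.777, 0.629, -0.0]
wrist_force: [2.2, -0.2, -0.1]
finger_gap: 0.0857
grip_force: 0.0
```

carry_out(moves=[{"tx": 0,"ty": -6,"tz": 0,"wx": 0,"wy": 0,"wz": 0,"claw": -1},{"tx": 0,"ty": -5,"tz": 0,"wx": 0,"wy": 0,"wz": 0,"claw": -1},{"tx": 0,"ty": -3.2,"tz": 0,"wx": 0,"wy": 0,"wz": 0,"claw": -1},{"tx": 0,"ty": 0,"tz": 0,"wx": 0,"wy": 0,"wz": 0,"claw": -1},{"tx": 0,"ty": 0,"tz": 0,"wx": 0,"wy": 0,"wz": 0,"claw": -1}])

```text
clock: 37.33
tcp_pos: [0.4376, -0.3151, 0.231]
orientation: [-0.002, 0.777, 0.629, -0.0]
wrist_force: [0.3, 0.1, 1.0]
finger_gap: 0.0853
grip_force: 0.0
```

carry_out(moves=[{"tx": 0.1,"ty": 0,"tz": -3.5,"wx": 0,"wy": 0,"wz": 0,"claw": -1},{"tx": 0,"ty": 0,"tz": -4,"wx": 0,"wy": 0,"wz": 0,"claw": -1},{"tx": 0,"ty": 0,"tz": -3.5,"wx": 0,"wy": 0,"wz": 0,"claw": -1},{"tx": 0,"ty": 0,"tz": -1.6,"wx": 0,"wy": 0,"wz": 0,"claw": -1},{"tx": 0,"ty": 0,"tz": 0,"wx": 0,"wy": 0,"wz": 0,"claw": -1},{"tx": 0,"ty": 0,"tz": 0,"wx": 0,"wy": 0,"wz": 0,"claw": -1},{"tx": 0,"ty": 0,"tz": 0,"wx": 0,"wy": 0,"wz": 0,"claw": -1}])

```text
clock: 38.2
tcp_pos: [0.4402, -0.3168, 0.108]
orientation: [0.001, 0.777, 0.63, 0.0]
wrist_force: [0.1, -0.2, 0.2]
finger_gap: 0.0854
grip_force: 0.0
```

carry_out(moves=[{"tx": 0,"ty": 0.15,"tz": -0.8,"wx": 0,"wy": 0,"wz": 0,"claw": -0.5},{"tx": 0,"ty": 0,"tz": 0,"wx": 0,"wy": 0,"wz": 0,"claw": -0.3},{"tx": 0,"ty": 0,"tz": 0,"wx": 0,"wy": 0,"wz": 0,"claw": 1},{"tx": 0,"ty": 0,"tz": 0,"wx": 0,"wy": 0,"wz": 0,"claw": 1},{"tx": 0,"ty": 0,"tz": 0,"wx": 0,"wy": 0,"wz": 0,"claw": 1},{"tx": 0,"ty": 0,"tz": 0,"wx": 0,"wy": 0,"wz": 0,"claw": 1},{"tx": 0,"ty": 0,"tz": 0,"wx": 0,"wy": 0,"wz": 0,"claw": 1}], newtons=35)

```text
clock: 39.08
tcp_pos: [0.4393, -0.3146, 0.0987]
orientation: [0.0, 0.777, 0.629, -0.0]
wrist_force: [-0.7, -0.2, 4.0]
finger_gap: 0.0466
grip_force: 36.2
```

carry_out(moves=[{"tx": 0,"ty": 0,"tz": 1,"wx": 0,"wy": 0,"wz": 0,"claw": 1},{"tx": 0,"ty": 0,"tz": 3,"wx": 0,"wy": 0,"wz": 0,"claw": 1},{"tx": 0,"ty": 0,"tz": 4,"wx": 0,"wy": 0,"wz": 0,"claw": 1},{"tx": 0,"ty": 0,"tz": 4,"wx": 0,"wy": 0,"wz": 0,"claw": 1},{"tx": 0,"ty": 0,"tz": 3,"wx": 0,"wy": 0,"wz": 0,"claw": 1},{"tx": 0.5,"ty": 0.8,"tz": 1,"wx": 0,"wy": 0,"wz": 0,"claw": 1},{"tx": 1.5,"ty": 2.4,"tz": 0.5,"wx": 0,"wy": 0,"wz": 0,"claw": 1},{"tx": 2,"ty": 3.2,"tz": 0,"wx": 0,"wy": 0,"wz": 0,"claw": 1}])

```text
clock: 40.08
tcp_pos: [0.4796, -0.2499, 0.2628]
orientation: [-0.0, 0.778, 0.629, -0.0]
wrist_force: [0.6, 0.0, -2.1]
finger_gap: 0.0462
grip_force: 36.6
```

carry_out(moves=[{"tx": 2.5,"ty": 4,"tz": 0,"wx": 0,"wy": 0,"wz": 0,"claw": 1},{"tx": 2.5,"ty": 4,"tz": 0,"wx": 0,"wy": 0,"wz": 0,"claw": 1},{"tx": 2.5,"ty": 4,"tz": 0,"wx": 0,"wy": 0,"wz": 0,"claw": 1},{"tx": 2.2,"ty": 3.5,"tz": 0,"wx": 0,"wy": 0,"wz": 0,"claw": 1},{"tx": 1.5,"ty": 2.4,"tz": 0,"wx": 0,"wy": 0,"wz": 0,"claw": 1},{"tx": 0.8,"ty": 1.3,"tz": 0,"wx": 0,"wy": 0,"wz": 0,"claw": 1},{"tx": 0,"ty": 0,"tz": 0,"wx": 0,"wy": 0,"wz": 0,"claw": 1},{"tx": 0,"ty": 0,"tz": 0,"wx": 0,"wy": 0,"wz": 0,"claw": 1}])

```text
clock: 41.08
tcp_pos: [0.5988, -0.0593, 0.2632]
orientation: [-0.0, 0.777, 0.629, -0.0]
wrist_force: [-0.1, -0.5, -1.6]
finger_gap: 0.047
grip_force: 36.6
```

carry_out(moves=[{"tx": 0,"ty": 0,"tz": -2,"wx": 0,"wy": 0,"wz": 0,"claw": 1},{"tx": 0,"ty": 0,"tz": -3.5,"wx": 0,"wy": 0,"wz": 0,"claw": 1},{"tx": 0,"ty": 0,"tz": -4,"wx": 0,"wy": 0,"wz": 0,"claw": 1},{"tx": 0,"ty": 0,"tz": -3.5,"wx": 0,"wy": 0,"wz": 0,"claw": 1},{"tx": 0,"ty": 0,"tz": -2,"wx": 0,"wy": 0,"wz": 0,"claw": 1},{"tx": 0,"ty": 0,"tz": -1,"wx": 0,"wy": 0,"wz": 0,"claw": 1},{"tx": 0,"ty": 0,"tz": 0,"wx": 0,"wy": 0,"wz": 0,"claw": 1},{"tx": 0,"ty": 0,"tz": 0,"wx": 0,"wy": 0,"wz": 0,"claw": 1}])

```text
clock: 42.08
tcp_pos: [0.6001, -0.0591, 0.1048]
orientation: [0.001, 0.777, 0.629, 0.001]
wrist_force: [-0.6, 0.1, -2.9]
finger_gap: 0.0469
grip_force: 36.6
```

carry_out(moves=[{"tx": 0,"ty": 0,"tz": -0.3,"wx": 0,"wy": 0,"wz": 0,"claw": 1},{"tx": 0,"ty": 0,"tz": 0,"wx": 0,"wy": 0,"wz": 0,"claw": 1},{"tx": 0,"ty": 0,"tz": 0,"wx": 0,"wy": 0,"wz": 0,"claw": 1}])

```text
clock: 42.45
tcp_pos: [0.5994, -0.0585, 0.1007]
orientation: [0.0, 0.777, 0.63, 0.0]
wrist_force: [0.7, 0.2, -2.5]
finger_gap: 0.0464
grip_force: 36.6
```

carry_out(moves=[{"tx": 0,"ty": 0,"tz": -0.3,"wx": 0,"wy": 0,"wz": 0,"claw": 1},{"tx": 0,"ty": 0,"tz": -0.1,"wx": 0,"wy": 0,"wz": 0,"claw": 1},{"tx": 0,"ty": 0,"tz": 0,"wx": 0,"wy": 0,"wz": 0,"claw": 1},{"tx": 0,"ty": 0,"tz": 0,"wx": 0,"wy": 0,"wz": 0,"claw": 1}])

```text
clock: 42.95
tcp_pos: [0.5994, -0.0585, 0.0968]
orientation: [0.0, 0.777, 0.63, 0.0]
wrist_force: [-1.1, 0.8, 1.6]
finger_gap: 0.0464
grip_force: 36.9
```

Mill is down. I'll release it and fetch the jar.

carry_out(moves=[{"tx": 0,"ty": 0,"tz": 0,"wx": 0,"wy": 0,"wz": 0,"claw": 0.2},{"tx": 0,"ty": 0,"tz": 0,"wx": 0,"wy": 0,"wz": 0,"claw": -0.5},{"tx": 0,"ty": 0,"tz": 0,"wx": 0,"wy": 0,"wz": 0,"claw": -0.8},{"tx": 0,"ty": 0,"tz": 0,"wx": 0,"wy": 0,"wz": 0,"claw": -0.8},{"tx": 0,"ty": 0,"tz": 2,"wx": 0,"wy": 0,"wz": 0,"claw": -0.8},{"tx": 0,"ty": 0,"tz": 4,"wx": 0,"wy": 0,"wz": 0,"claw": -0.8},{"tx": 0,"ty": 0,"tz": 5,"wx": 0,"wy": 0,"wz": 0,"claw": -0.8},{"tx": 0,"ty": 0,"tz": 4.5,"wx": 0,"wy": 0,"wz": 0,"claw": -1}])

```text
clock: 43.95
tcp_pos: [0.5993, -0.0586, 0.2533]
orientation: [0.0, 0.777, 0.629, 0.0]
wrist_force: [0.3, -0.1, 0.7]
finger_gap: 0.0857
grip_force: 0.0
```

carry_out(moves=[{"tx": -3,"ty": -2.9,"tz": 0,"wx": 0,"wy": 0,"wz": 0,"claw": -1},{"tx": -4,"ty": -3.9,"tz": 0,"wx": 0,"wy": 0,"wz": 0,"claw": -1},{"tx": -4,"ty": -3.9,"tz": 0,"wx": 0,"wy": 0,"wz": 0,"claw": -1},{"tx": -4,"ty": -3.9,"tz": 0,"wx": 0,"wy": 0,"wz": 0,"claw": -1},{"tx": -1.7,"ty": -1.5,"tz": 0,"wx": 0,"wy": 0,"wz": 0,"claw": -1},{"tx": 0,"ty": 0,"tz": -4,"wx": 0,"wy": 0,"wz": 0,"claw": -1},{"tx": 0,"ty": 0,"tz": 0,"wx": 0,"wy": 0,"wz": 0,"claw": -1},{"tx": 0,"ty": 0,"tz": 0,"wx": 0,"wy": 0,"wz": 0,"claw": -1}])

```text
clock: 44.95
tcp_pos: [0.4327, -0.2196, 0.2125]
orientation: [0.0, 0.777, 0.63, 0.0]
wrist_force: [0.1, -0.5, 0.1]
finger_gap: 0.0854
grip_force: 0.0
```

```bash
python3 - <<'E'
from m import *
s=env.get_state(); print(s['tcp_pos'])
for n in("wrist","top","scene"):
    i,w,T=cloud(n); P=w.reshape(-1,3)
    for nm,x,y,z0,z1 in(("millhead",.599,-.059,.13,.149),("millknob",.599,-.059,.154,.18),("jar",.4325,-.2195,.112,.15)):
        Q=P[(np.hypot(P[:,0]-x,P[:,1]-y)<.032)&(P[:,2]>z0)&(P[:,2]<z1)]
        if len(Q)>4: print(n,nm,len(Q),Q[:,2].max(),cv2.minEnclosingCircle((Q[:,:2]*1000).astype(np.float32)))
E
```

```text
[ 0.43270042 -0.21958879  0.21246148]
wrist jar 2508 0.12175590404110348 ((431.4454650878906, -217.2210693359375), 22.148305892944336)
top millhead 225 0.1489631648871319 ((600.3079223632812, -58.22323226928711), 24.951122283935547)
top millknob 17 0.16263955938524854 ((600.61572265625, -57.762939453125), 5.900877475738525)
top jar 190 0.12681015726168998 ((431.5069274902344, -216.11512756347656), 21.916643142700195)
scene millhead 209 0.1489964008563721 ((598.7857666015625, -61.586814880371094), 25.266008377075195)
scene millknob 21 0.1628750376471837 ((598.1763916015625, -64.42837524414062), 10.158951759338379)
scene jar 310 0.1263305166929204 ((430.833984375, -218.88914489746094), 22.648883819580078)
```

The mill is back upright at about (0.599,-0.059). Now the jar, at (0.4315,-0.2175).

carry_out(moves=[{"tx": -0.1,"ty": 0.2,"tz": -4,"wx": 0,"wy": 0,"wz": 0,"claw": -1},{"tx": 0,"ty": 0,"tz": -4,"wx": 0,"wy": 0,"wz": 0,"claw": -1},{"tx": 0,"ty": 0,"tz": -3.5,"wx": 0,"wy": 0,"wz": 0,"claw": -1},{"tx": 0,"ty": 0,"tz": -1.9,"wx": 0,"wy": 0,"wz": 0,"claw": -1},{"tx": 0,"ty": 0,"tz": 0,"wx": 0,"wy": 0,"wz": 0,"claw": -1},{"tx": 0,"ty": 0,"tz": 0,"wx": 0,"wy": 0,"wz": 0,"claw": -0.4},{"tx": 0,"ty": 0,"tz": 0,"wx": 0,"wy": 0,"wz": 0,"claw": -0.2},{"tx": 0,"ty": 0,"tz": 0,"wx": 0,"wy": 0,"wz": 0,"claw": -0.1}])

```text
clock: 46.1
tcp_pos: [0.4319, -0.218, 0.0784]
orientation: [0.001, 0.777, 0.63, 0.0]
wrist_force: [-0.0, -0.1, -0.0]
finger_gap: 0.0472
grip_force: 0.0
```

carry_out(moves=[{"tx": 0,"ty": 0,"tz": 0,"wx": 0,"wy": 0,"wz": 0,"claw": 1},{"tx": 0,"ty": 0,"tz": 0,"wx": 0,"wy": 0,"wz": 0,"claw": 1},{"tx": 0,"ty": 0,"tz": 0,"wx": 0,"wy": 0,"wz": 0,"claw": 1},{"tx": 0,"ty": 0,"tz": 0,"wx": 0,"wy": 0,"wz": 0,"claw": 1}], newtons=35)

```text
clock: 46.6
tcp_pos: [0.4318, -0.218, 0.0785]
orientation: [0.001, 0.777, 0.629, 0.0]
wrist_force: [-1.7, 0.4, 5.9]
finger_gap: 0.0433
grip_force: 35.1
```

carry_out(moves=[{"tx": 0,"ty": 0,"tz": 1,"wx": 0,"wy": 0,"wz": 0,"claw": 1},{"tx": 0,"ty": 0,"tz": 3,"wx": 0,"wy": 0,"wz": 0,"claw": 1},{"tx": 0,"ty": 0,"tz": 4.2,"wx": 0,"wy": 0,"wz": 0,"claw": 1},{"tx": 0,"ty": 0,"tz": 4.5,"wx": 0,"wy": 0,"wz": 0,"claw": 1},{"tx": 0,"ty": 0,"tz": 3.5,"wx": 0,"wy": 0,"wz": 0,"claw": 1},{"tx": 1,"ty": 1.3,"tz": 1,"wx": 0,"wy": 0,"wz": 0,"claw": 1},{"tx": 2.5,"ty": 3.25,"tz": 0.5,"wx": 0,"wy": 0,"wz": 0,"claw": 1},{"tx": 3,"ty": 3.9,"tz": 0,"wx": 0,"wy": 0,"wz": 0,"claw": 1}])

```text
clock: 47.6
tcp_pos: [0.4969, -0.1318, 0.254]
orientation: [-0.0, 0.778, 0.629, -0.0]
wrist_force: [0.9, -0.3, -1.5]
finger_gap: 0.0434
grip_force: 36.0
```

carry_out(moves=[{"tx": 3,"ty": 3.9,"tz": 0,"wx": 0,"wy": 0,"wz": 0,"claw": 1},{"tx": 3,"ty": 3.9,"tz": 0,"wx": 0,"wy": 0,"wz": 0,"claw": 1},{"tx": 3,"ty": 3.9,"tz": 0,"wx": 0,"wy": 0,"wz": 0,"claw": 1},{"tx": 2,"ty": 2.5,"tz": 0,"wx": 0,"wy": 0,"wz": 0,"claw": 1},{"tx": 1,"ty": 1.3,"tz": 0,"wx": 0,"wy": 0,"wz": 0,"claw": 1},{"tx": 0,"ty": 0,"tz": 0,"wx": 0,"wy": 0,"wz": 0,"claw": 1},{"tx": 0,"ty": 0,"tz": 0,"wx": 0,"wy": 0,"wz": 0,"claw": 1},{"tx": 0,"ty": 0,"tz": 0,"wx": 0,"wy": 0,"wz": 0,"claw": 1}])

```text
clock: 48.6
tcp_pos: [0.6158, 0.0208, 0.2548]
orientation: [0.0, 0.778, 0.629, -0.0]
wrist_force: [0.8, 0.0, -1.6]
finger_gap: 0.0433
grip_force: 36.1
```

carry_out(moves=[{"tx": 0.1,"ty": 0.05,"tz": -2,"wx": 0,"wy": 0,"wz": 0,"claw": 1},{"tx": 0,"ty": 0,"tz": -3.5,"wx": 0,"wy": 0,"wz": 0,"claw": 1},{"tx": 0,"ty": 0,"tz": -4,"wx": 0,"wy": 0,"wz": 0,"claw": 1},{"tx": 0,"ty": 0,"tz": -4,"wx": 0,"wy": 0,"wz": 0,"claw": 1},{"tx": 0,"ty": 0,"tz": -2.5,"wx": 0,"wy": 0,"wz": 0,"claw": 1},{"tx": 0,"ty": 0,"tz": -1.2,"wx": 0,"wy": 0,"wz": 0,"claw": 1},{"tx": 0,"ty": 0,"tz": 0,"wx": 0,"wy": 0,"wz": 0,"claw": 1},{"tx": 0,"ty": 0,"tz": 0,"wx": 0,"wy": 0,"wz": 0,"claw": 1}])

```text
clock: 49.6
tcp_pos: [0.6183, 0.0221, 0.084]
orientation: [0.001, 0.777, 0.629, 0.001]
wrist_force: [-0.2, -0.4, -0.7]
finger_gap: 0.0436
grip_force: 36.1
```

carry_out(moves=[{"tx": 0,"ty": 0,"tz": -0.2,"wx": 0,"wy": 0,"wz": 0,"claw": 1},{"tx": 0,"ty": 0,"tz": 0,"wx": 0,"wy": 0,"wz": 0,"claw": 1},{"tx": 0,"ty": 0,"tz": 0,"wx": 0,"wy": 0,"wz": 0,"claw": 1}])

```text
clock: 49.98
tcp_pos: [0.6175, 0.0224, 0.0808]
orientation: [0.0, 0.777, 0.63, 0.0]
wrist_force: [0.2, -0.5, -1.1]
finger_gap: 0.0433
grip_force: 36.1
```

carry_out(moves=[{"tx": 0,"ty": 0,"tz": -0.3,"wx": 0,"wy": 0,"wz": 0,"claw": 1},{"tx": 0,"ty": 0,"tz": -0.15,"wx": 0,"wy": 0,"wz": 0,"claw": 1},{"tx": 0,"ty": 0,"tz": 0,"wx": 0,"wy": 0,"wz": 0,"claw": 1},{"tx": 0,"ty": 0,"tz": 0,"wx": 0,"wy": 0,"wz": 0,"claw": 1}])

```text
clock: 50.48
tcp_pos: [0.6174, 0.0225, 0.0766]
orientation: [0.0, 0.777, 0.63, 0.0]
wrist_force: [-1.9, 0.5, 5.2]
finger_gap: 0.0431
grip_force: 36.6
```

Touching. I'll release it, retreat upward, and verify.

carry_out(moves=[{"tx": 0,"ty": 0,"tz": 0.05,"wx": 0,"wy": 0,"wz": 0,"claw": 0},{"tx": 0,"ty": 0,"tz": 0,"wx": 0,"wy": 0,"wz": 0,"claw": -0.5},{"tx": 0,"ty": 0,"tz": 0,"wx": 0,"wy": 0,"wz": 0,"claw": -0.8},{"tx": 0,"ty": 0,"tz": 0,"wx": 0,"wy": 0,"wz": 0,"claw": -0.8},{"tx": 0,"ty": 0,"tz": 2,"wx": 0,"wy": 0,"wz": 0,"claw": -0.8},{"tx": 0,"ty": 0,"tz": 4,"wx": 0,"wy": 0,"wz": 0,"claw": -0.8},{"tx": 0,"ty": 0,"tz": 5,"wx": 0,"wy": 0,"wz": 0,"claw": -0.8},{"tx": 0,"ty": 0,"tz": 5,"wx": 0,"wy": 0,"wz": 0,"claw": -0.8}])

```text
clock: 51.48
tcp_pos: [0.6171, 0.0224, 0.2378]
orientation: [-0.0, 0.777, 0.629, -0.0]
wrist_force: [0.8, -0.8, -0.2]
finger_gap: 0.0766
grip_force: 0.0
```

carry_out(moves=[{"tx": 0,"ty": 0,"tz": 5,"wx": 0,"wy": 0,"wz": 0,"claw": -1},{"tx": 0,"ty": -4,"tz": 3,"wx": 0,"wy": 0,"wz": 0,"claw": -1},{"tx": 0,"ty": -5,"tz": 0,"wx": 0,"wy": 0,"wz": 0,"claw": -1},{"tx": 0,"ty": 0,"tz": 0,"wx": 0,"wy": 0,"wz": 0,"claw": -1},{"tx": 0,"ty": 0,"tz": 0,"wx": 0,"wy": 0,"wz": 0,"claw": -1}])

```text
clock: 52.1
tcp_pos: [0.6171, -0.0676, 0.3161]
orientation: [-0.0, 0.777, 0.629, -0.0]
wrist_force: [-0.1, 0.3, -0.6]
finger_gap: 0.085
grip_force: 0.0
```

```bash
python3 - <<'E'
from m import *
s=env.get_state(); print(s['tcp_pos'],s['clock'])
def rep(n,w):
    P=w.reshape(-1,3)
    for nm,x,y,z0,z1 in(("millhead",.599,-.059,.13,.149),("millknob",.599,-.059,.154,.18),("jar",.617,.0215,.112,.125),("wide",.4333,.2953,.1035,.113),("narrow",.416,-.0092,.0885,.098)):
        Q=P[(np.hypot(P[:,0]-x,P[:,1]-y)<.037)&(P[:,2]>z0)&(P[:,2]<z1)]
        if len(Q)>4: print(n,nm,len(Q),np.median(Q[:,2]).round(4),np.round(cv2.minEnclosingCircle((Q[:,:2]*1000).astype(np.float32))[0],1))
rep("wrist0",np.load("w2.npy")); rep("top0",np.load("top0.npy"))
i,w,T=cloud("wrist"); rep("wrist",w); cv2.imwrite("pics/final.png",i)
rep("top",cloud("top")[1])
E
```

```text
[ 0.6171379  -0.06757083  0.31610457] 52.1
wrist0 millhead 1468 0.1438 [599.  -59.3]
wrist0 millknob 119 0.16 [599.3 -58.5]
wrist0 jar 1497 0.1174 [617.1  21.3]
top0 millhead 234 0.143 [598.  -58.5]
top0 millknob 16 0.1581 [597.8 -57.8]
top0 jar 201 0.1162 [616.4  22.4]
wrist millhead 1590 0.1438 [600.8 -58.7]
wrist millknob 133 0.1598 [601.  -58.6]
wrist jar 1639 0.1174 [617.   22.8]
wrist narrow 1560 0.0922 [416.1  -9.6]
top jar 190 0.1166 [616.6  23.4]
top wide 349 0.1064 [433.  295.3]
```

View pics/final.png

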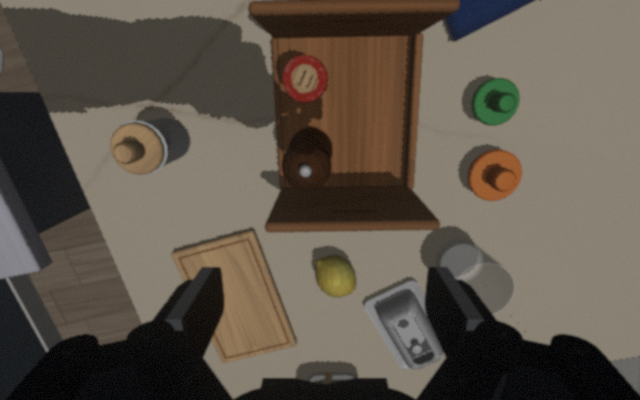

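The final view shows the jar at (305,78) and the mill at (306,165) upright in the front row, within 2 mm of where they stood. The back row is empty and the narrow canister is closed at (140,148); the wide one measured closed from the top camera. I'll hand in.

```bash
python3 -c "
from workcell import env
print(env.hand_in())"
```

```text
the job is handed in; nothing more can be done
None
```

The job is done and handed in at 52 s: each canister is closed with its own stopper, pushed fully home, and the mill and jar are back upright in the caddy within about 2 mm of where they stood.

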